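# Raise the folding rack and hang up the rinsed bottle

## Task

Take the wooden rib off the folded drying rack and lay it flat on the bench, then swing the rack's pegs up and over until they lean back on their stop and stay there by themselves. Then hang the empty, uncapped bottle neck-down on one of the pegs, its mouth right down on the rail, and leave it there; do not drop anything and leave the capped bottle, the jar, the cup and the test tile where they stand.

Things in the scene. Friction and masses are not known exactly. Their poses are not given: they have to be found in the camera images.
- rack: folding drying rack, fixed: plywood board with steel drip tray, 270 mm wide (y +-135), x from -60 (front) to +100 mm, top 12 mm up (tray rim 18). Origin on the bench. Two cheeks 72 mm high, 44 mm long, 12 mm thick at y +-124, x +60 mm carry the rail. Rest blocks 45 mm high under the outer pegs at x +34; a stop bar 28 mm high under the rail
- rail_hinge (a point): middle of the rail's hinge axis, 60 mm behind (+x) the rack's origin and 50 mm above the bench; the axis runs along the rack's y. Axes as the rack's
- peg_rail (a joint): angle of the peg rail (rad): 0 folded, pegs level, 50 mm over the bench, pointing to the rack's front (-x). Grows as the tips rise: 1.57 upright (balance point), 2.4 on the stop, leaning back to +x, 42 deg above level. Runs freely; its weight (0.3 kg) drops it forward below 1.57, back above. Rail: wooden bar 16 x 18 mm, two tabs 28 mm above the axis at y +-90
- peg0_root (a point): foot of the left peg (rack y = +75 mm), on its axis at the rail's face, 9.5 mm from the hinge axis. Its -x axis points along the peg to its tip. Pegs are steel rods 10 mm thick with round ends, 84 mm long from this point
- peg1_root (a point): the same of the middle peg (rack y = 0)
- peg2_root (a point): the same of the right peg (rack y = -75 mm)
- peg1_tip (a point): round tip of the middle peg, 93 mm from the hinge axis
- bottle_center (a point): body centre of the empty bottle lying on its side (22.5 mm up): square amber bottle, body 45 x 45 mm, 84 mm long along its x, rounded edges, about 75 g. The narrow round neck points to its own -x: outside 26 mm, bore 18 mm, open, no cap; mouth 74 mm from this point; hollow to 4 mm from the base
- bottle_mouth (a point): centre of the empty bottle's open mouth
- rib_center (a point): middle of the wooden throwing rib, a flat piece with rounded ends, 48 mm (x) by 104 mm (y) by 8 mm thick, about 30 g, that lies across two of the folded pegs, its underside 55 mm above the bench. The bench behind the rack, around x 0.70, y -0.045 m, is always free for it
- full_bottle: a bottle of the same shape standing upright, full, with a black screw cap (120 mm high); leave it alone. Origin at the centre of its underside
- oxide_jar: small round jar with a dark cap, 48 mm across, 60 mm high, close to one of the bottles; leave it alone. Origin under its centre
- clear_cup: clear plastic cup, 72 mm across, 70 mm high; leave it alone. Origin under its centre
- tile_a: glazed test tile, a foot with an upright, 36 x 22 mm and 73 mm high, standing near the rack; leave it alone. Origin under its centre

How it is judged:
By the outcome, as a careful person would: the job done as asked, in the order asked, and still so for the second after the job is handed in, with the robot touching nothing.
It also fails if it takes over 72 s, if anything falls off the work surface, if the arm or the gripper's body presses on something with over 40 N, if the wrist force passes 120 N, or if a joint passes its speed limit or range.

## Robot

A 7-joint arm with a two-finger parallel gripper is mounted at the origin on a cart in front of the work surface, level with it; the furniture and walls round the work are solid. World frame = base frame: x ahead of the robot, y to its left, z up, the work surface at z = 0. Lengths are in mm, angles in rad, forces in N, time in s.
With the tool pointing down it reaches from about 350 to 900 mm from the base axis. Payload 8.1 kg.
Tool frame: the origin (TCP) lies at the very end of the fingers, on their centre line; the grasp point (between the pads) lies robot.grasp_offset behind it (robot.grasp_offset is the distance from the TCP to the grasp point, in mm); y points along the fingers, z is the direction in which the jaws open and shut, and the axes are right-handed (so a half turn about y gives the same grasp; the last joint's range is limited). The gripper opens to 92 mm and grips with 3 to 60 N. Pads are 19 mm wide; open, the fingers measure 130 mm over their backs; the gripper's body (75 mm by 190 mm) begins 47 mm behind the grasp point.
Start: joints at [1.117, 0.434, 0.025, 1.573, -0.012, 1.134, -0.075], TCP at [214.758, -586.959, 226.742] pointing down, gripper open.
Joint ranges: [-2.62, 2.62], [-0.44, 2.09], [-1.27, 1.32], [0.08, 2.57], [-1.32, 4.46], [0.12, 2], [-2.74, 2.74]. Speed limits (rad/s): [2.22, 2.22, 3.01, 3.01, 3.14, 3.14, 3.14].

## Interface

Orientations are given as a rotation vector (axis times angle).
In Python, from cell import robot gives the robot as it stands. The module is installed in compiled form; this text tells all that it offers.
- The arm moves only by the tool play_rows, never from a script. Its argument "commands" is a list that holds one entry, the list of rows, each a list of 5 numbers: the closure in counts, from 0 (fully open) to 255 (shut), then the shift along the tool's x, y, z in cm, then the turn about the tool's y in rad. In form: [[[gripper, tx, ty, tz, spin], ...]]. A call has 1 to 12 rows; each row shifts and turns the pose as measured when the row begins, along the tool's axes as they then stand; what a row does not reach is not made up. A row lasts 1/12 s, in which the tool goes at most 41.7 mm and 7.16 degrees, less where a joint would pass 70% of its speed; a pose out of reach is approached as far as the arm can. A call with a gripper value outside its range is refused whole. The fingers move at their own pace and stop on an object; "grip_force" is the grip in N (left out, the last holds). Time passes only in rows, so rows that do not move let the fingers close. It gives the time, the measured TCP pose, the force and the opening at its end, in the units of the state.
- robot.get_obs(): the state, without advancing time (a new reading comes with each control period).
- robot.read_camera(name): name is "side" or "top" or "wrist"; returns a dict with "frame" (420x560x3 uint8, blue, green, red), "fx", "fy", "cx", "cy" (pixels), "rvec" (rotation vector, rad) and "tvec" (3), from world to camera coordinates, as OpenCV has them; the wrist camera has in their place "hand_eye" (4x4, takes a point from camera to tool coordinates, whose origin is the TCP and whose axes are the tool frame's). Camera axes: x right, y down, z forward; pixel columns grow to the right and rows downward; lengths in mm; the calibration is good to about 2 mm. A picture is of the moment at which its call begins: read the wrist's pose just before it. There is no depth.
- robot.hand_in(): hands the job in, once; it reports no verdict.
The state is a dict: "time": time; "q": joint angles; "joint_vel": joint speeds; "joint_torque": joint torques, N m; "ee_pos": TCP position; "ee_rot": TCP orientation; "ft_force": force on the tool from outside, world axes, zero at the start; "moment": the same for the moment, N m; "opening": finger opening in mm.
Only numpy, scipy, OpenCV 4.12 (cv2) and the standard library are available. Lean on these libraries where they do the work, as an engineer would, in place of code of your own. Each camera call takes 0.05 s, during which the arm holds its last target.

## Working session

There is one attempt and no reset: what is moved stays moved. The work goes in short steps, Python scripts to look and compute and a tool call to move; the robot and the scene stay as the last step left them, time stands still between calls to the robot, and variables do not carry over. Pictures are saved under pics/ and viewed, and the job is handed in when it is done.

Besides the shell and the picture viewer there is one more tool, called after "Call:" by a JSON object that holds its "fn" and its "kwargs". play_rows: Moves the arm, as the interface text tells. Its arguments: {"type":"object","properties":{"commands":{"type":"array"},"grip_force":{"type":"number"}},"required":["commands"]}

```bash
mkdir -p pics; cat > h.py <<'E'
import numpy as np,cv2
from scipy.spatial.transform import Rotation as R
from cell import robot
def cam(n):
    o=robot.get_obs(); c=robot.read_camera(n); c['obs']=o
    K=np.array([[c['fx'],0,c['cx']],[0,c['fy'],c['cy']],[0,0,1.]])
    if 'hand_eye' in c:
        T=np.eye(4);T[:3,:3]=R.from_rotvec(o['ee_rot']).as_matrix();T[:3,3]=o['ee_pos']
        M=np.linalg.inv(T@np.array(c['hand_eye']))
    else:
        M=np.eye(4);M[:3,:3]=R.from_rotvec(np.ravel(c['rvec'])).as_matrix();M[:3,3]=np.ravel(c['tvec'])
    c['K']=K;c['M']=M
    return c
def ray(c,u,v):
    W=np.linalg.inv(c['M']);d=W[:3,:3]@np.linalg.inv(c['K'])@[u,v,1];return W[:3,3],d
def onz(c,u,v,z):
    o,d=ray(c,u,v);return o+d*(z-o[2])/d[2]
def proj(c,p):
    q=c['M'][:3,:3]@np.asarray(p,float)+c['M'][:3,3];q=c['K']@q;return q[:2]/q[2]
import pickle
def save(c,fn): cv2.imwrite('pics/'+fn+'.png',c['frame']); pickle.dump({k:c[k] for k in('K','M','frame')},open('pics/'+fn+'.pkl','wb'))
def load(fn): return pickle.load(open('pics/'+fn+'.pkl','rb'))
def crop(fn,x0,y0,x1,y1,s,out):
    im=load(fn)['frame'][y0:y1,x0:x1];cv2.imwrite('pics/'+out+'.png',cv2.resize(im,None,fx=s,fy=s,interpolation=cv2.INTER_CUBIC))
E
python3 - <<'E'
from h import *
for n in('top','side','wrist'):
    c=cam(n);save(c,n+'0');W=np.linalg.inv(c['M']);print(n,W[:3,3].round(),W[:3,2].round(2),c['K'][0,0])
o=robot.get_obs();print(o, robot.grasp_offset);print(R.from_rotvec(o['ee_rot']).as_matrix().round(3))
E
```

```text
top [ 234. -153. 1223.] [ 0.23  0.01 -0.97] 483.3805653453298
side [   58. -1169.   545.] [ 0.38  0.83 -0.4 ] 514.3144726027601
wrist [ 283. -561.  383.] [-0.25 -0.09 -0.96] 314.06724260984475
{'time': 0.15, 'q': array([ 1.11739991,  0.43506901,  0.02497851,  1.57383047, -0.01159435,
        1.13399145, -0.07509328]), 'joint_vel': array([ 0.00032135,  0.00019165,  0.00041515, -0.00260048, -0.00154817,
        0.00024306, -0.00114485]), 'joint_torque': array([ 2.48314973e-03, -6.68264651e+01,  9.86436456e-01, -3.14693213e+01,
       -6.04398292e-02,  3.93355801e-02,  9.73282545e-05]), 'ee_pos': array([ 214.61023117, -586.61912538,  226.14381844]), 'ee_rot': array([-0.3601487 ,  2.03192311, -2.0296329 ]), 'ft_force': array([-0.41831699, -0.18704691, -0.18832735]), 'moment': array([-0.04896822, -0.02351712,  0.02676176]), 'opening': 91.94304597476525} 18.8
[[-0.939 -0.001  0.344]
 [-0.344  0.001 -0.939]
 [ 0.    -1.    -0.001]]
```

View pics/top0.png

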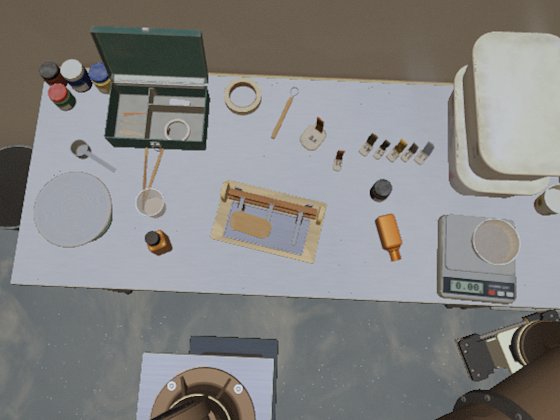

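View pics/side0.png

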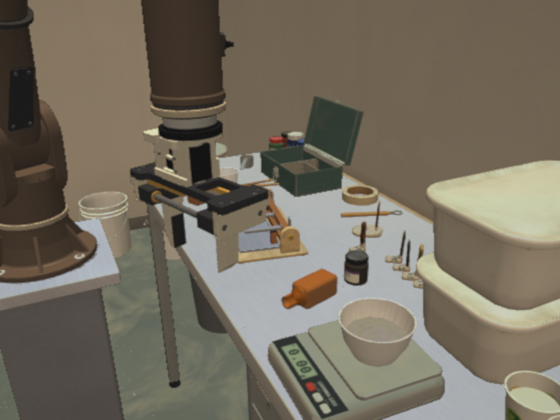

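View pics/wrist0.png

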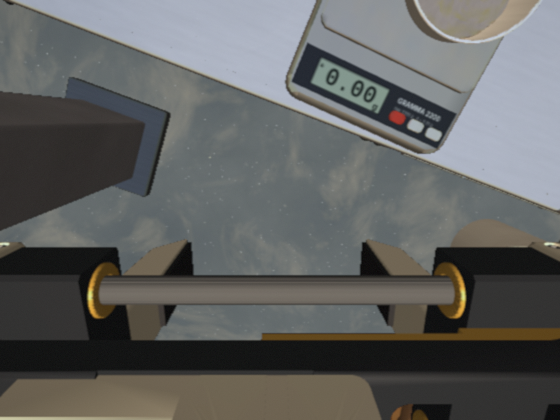

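```bash
python3 - <<'E'
from h import *
crop('top0',200,170,340,270,5.7,'c1');crop('top0',310,110,450,270,3.7,'c2')
E
```

```text
(no output)
```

View pics/c1.png

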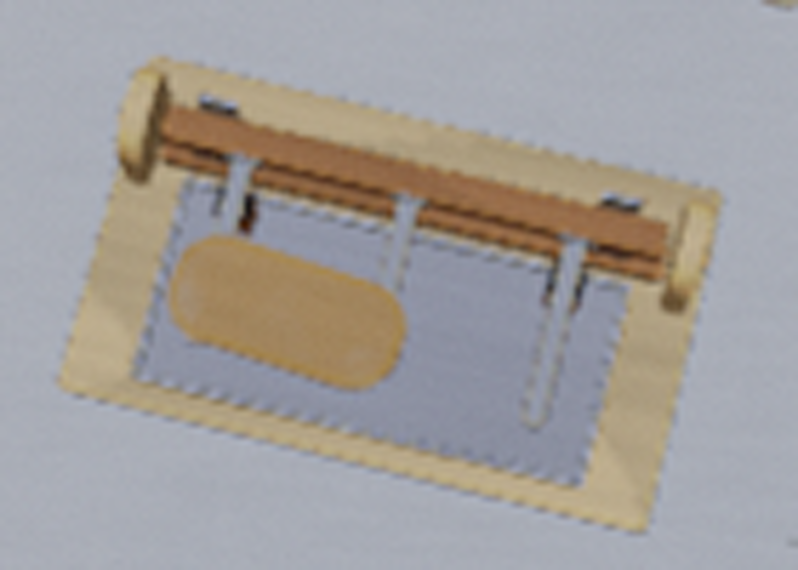

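View pics/c2.png

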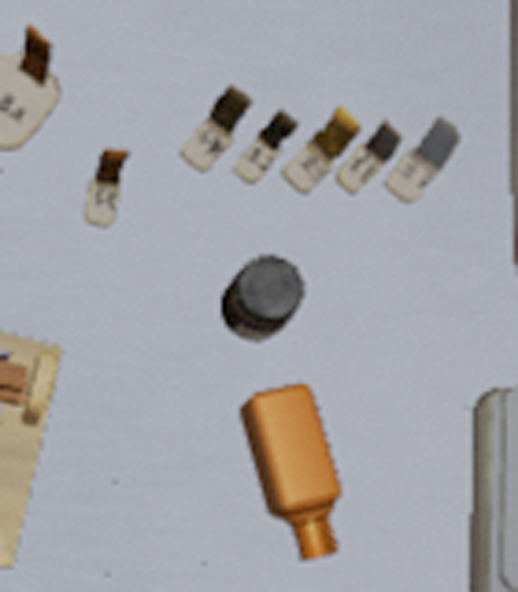

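```bash
python3 - <<'E'
from h import *
c=load('top0')
f=lambda u,v,z:onz(c,200+u/5.7,170+v/5.7,z).round(1)
g=lambda u,v,z:onz(c,310+u/3.7,110+v/3.7,z).round(1)
P=[f(*p,12) for p in[(60,387),(645,530),(720,195),(160,58)]];print('corners FL FR BR BL',*P)
fl,fr,br,bl=P
y=(fl-fr)[:2];print('yaw from y',np.degrees(np.arctan2(-y[0],y[1])), 'len',np.linalg.norm(y))
y=(bl-br)[:2];print('yaw',np.degrees(np.arctan2(-y[0],y[1])),np.linalg.norm(y))
x=(bl-fl)[:2];print('yaw',np.degrees(np.arctan2(x[1],x[0])),np.linalg.norm(x))
x=(br-fr)[:2];print('yaw',np.degrees(np.arctan2(x[1],x[0])),np.linalg.norm(x))
print('rib',f(288,312,63),'ends',f(170,280,63),f(406,340,63));print('peg2tip',f(533,427,50), 'peg2 root',f(575,240,50))
print('bottle top corners',g(243,408,38),g(312,387,38),g(340,497,38),g(272,515,38),'mouth',g(320,555,22), 'base',g(277,397,40))
print('jar top',g(271,288,60),'cam',np.linalg.inv(c['M'])[:3,3])
print('tile',g(105,190,10))
E
```

```text
corners FL FR BR BL [434.8  14.1  12. ] [ 382.7 -247.7   12. ] [ 536.  -277.7   12. ] [589.  -20.3  12. ]
yaw from y -11.255208727992814 len 266.93379328964704
yaw -11.634890127226319 262.7998477929544
yaw -12.576010043258956 157.99050604387594
yaw -11.072550188341761 156.2078423127341
rib [463.2 -88.2  63. ] ends [474.9 -36.7  63. ] [ 453.3 -139.4   63. ]
peg2tip [ 420.2 -195.5   50. ] peg2 root [ 503.4 -210.9   50. ]
bottle top corners [ 493.7 -399.5   38. ] [ 510.4 -446.4   38. ] [ 435.7 -464.2   38. ] [ 421.4 -418.6   38. ] mouth [ 398.3 -454.3   22. ] base [ 501.9 -422.1   40. ]
jar top [ 572.6 -414.1   60. ] cam [ 233.72538118 -152.75248615 1223.20500789]
tile [ 654.4 -307.4   10. ]
```

Call:
{"fn": "play_rows", "kwargs": {"commands": [[[70,-1.5,0,-1.4,0],[70,-2.9,0,-2.7,0],[70,-2.9,0,-2.7,0],[70,-2.9,0,-2.7,0],[70,-2.9,0,-2.7,0],[70,-2.9,0,-2.7,0],[70,-2.9,0,-2.7,0],[70,-2.9,0,-2.7,0],[70,-2.9,0,-2.7,0],[70,-2.9,0,-2.7,0],[70,-2.9,0,-2.7,0],[70,-1.5,0,-1.4,0]]], "grip_force": 15}}

```text
time: 1.15
ee_pos: [415.1, -185.5, 221.9]
ee_rot: [-0.353, 2.041, -2.04]
ft_force: [-0.2, 0.4, 0.1]
opening: 66.7
```

Call:
{"fn": "play_rows", "kwargs": {"commands": [[[70,-1.8,0,-1.5,0],[70,-2.2,0,-2.2,0],[70,-2.2,0,-2.2,0],[70,-1.8,0,-1.5,0],[70,0,0,0,-0.12],[70,0,0,0,-0.12],[70,0,0,0,-0.12],[70,0,0,0,-0.12],[70,0,0,0,-0.12],[70,0,0,0,-0.12],[70,0,0,0,-0.12],[70,0,0,0,-0.12]]]}}

```text
time: 2.15
ee_pos: [468.9, -73.7, 220.4]
ee_rot: [-1.093, 1.386, -1.375]
ft_force: [1.0, 0.1, -1.2]
opening: 66.6
```

```bash
cat >> h.py <<'E'
def st():
    o=robot.get_obs();m=R.from_rotvec(o['ee_rot']).as_matrix()
    print('t',round(o['time'],2),'p',o['ee_pos'].round(1),'zang',round(np.degrees(np.arctan2(m[1,2],m[0,2])),1),'yax',m[:,1].round(3),'F',o['ft_force'].round(1),'op',round(o['opening'],1),'q',o['q'].round(2));return o,m
def go(p,zang=None):
    o,m=st();d=np.array(p,float)-o['ee_pos'];
    dz=0
    if zang is not None:
        a=np.degrees(np.arctan2(m[1,2],m[0,2]));dz=-np.radians((zang-a+180)%360-180)
    print('tool shift cm',(m.T@d/10).round(2),'dist',np.linalg.norm(d).round(1),'spin',round(dz,3))
E
python3 - <<'E'
from h import *
st();c=cam('wrist');save(c,'w1')
E
```

```text
t 2.15 p [468.9 -73.7 220.4] zang -13.4 yax [-0.007  0.003 -1.   ] F [ 1.   0.1 -1.2] op 66.6 q [ 0.43  0.24 -0.46  1.9   0.12  1.03 -0.32]
```

View pics/w1.png

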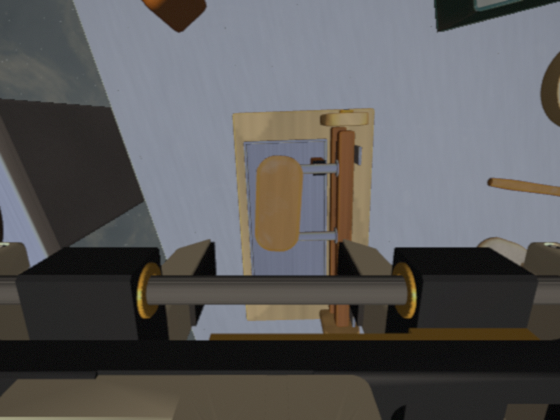

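```bash
python3 - <<'E'
from h import *
crop('w1',225,100,385,260,4,'c3')
E
```

```text
(no output)
```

View pics/c3.png

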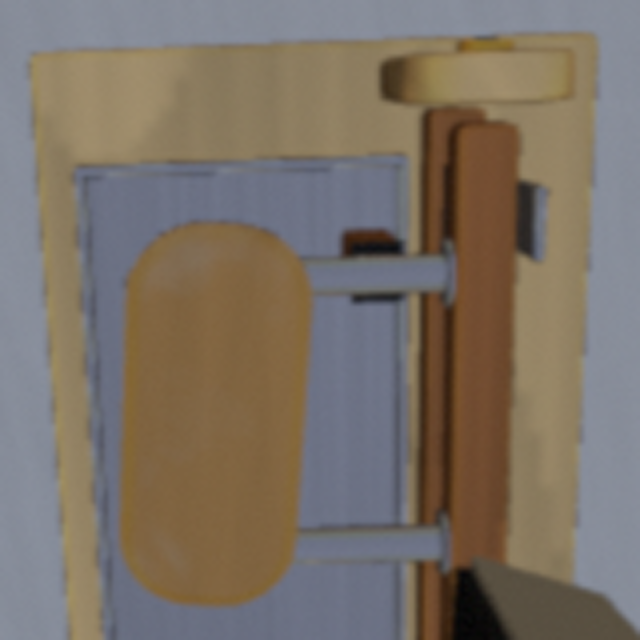

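```bash
python3 - <<'E'
from h import *
c=load('w1')
f=lambda u,v,z:onz(c,225+u/4,100+v/4,z).round(1)
print('rib L',f(129,300,63),f(121,540,63),'R',f(313,300,63),f(298,540,63),'ends',f(222,222,63),f(210,604,63))
print('board BLcorners',f(30,56,12),f(596,35,12))
print('peg roots',f(446,273,50),f(442,545,50),'railtop front edge',f(455,150,59),f(455,540,59),'railback', f(516,150,59),f(509,540,59))
E
```

```text
rib L [452.9 -49.6  63. ] [ 434.8 -111.6   63. ] R [498.1 -60.3  63. ] [ 480.7 -122.4   63. ] ends [480.2 -36.   63. ] [ 453.6 -135.    63. ]
board BLcorners [437.6  15.7  12. ] [591.7 -15.4  12. ]
peg roots [533.8 -63.8  50. ] [ 518.9 -138.    50. ] railtop front edge [540.2 -32.6  59. ] [ 521.7 -133.7   59. ] railback [554.9 -36.1  59. ] [ 535.8 -137.    59. ]
```

```bash
python3 - <<'E'
from h import *
go([467,-86,85],-15.5)
E
```

```text
t 2.2 p [468.8 -73.8 220.3] zang -12.9 yax [-0.007  0.002 -1.   ] F [-1.  -0.8  0.1] op 66.7 q [ 0.43  0.24 -0.46  1.9   0.12  1.03 -0.31]
tool shift cm [ 1.24 13.53  0.2 ] dist 135.9 spin 0.046
```

Call:
{"fn": "play_rows", "kwargs": {"commands": [[[70,0.6,0,0.1,0.02],[70,0.6,1,0.1,0.03],[70,0,2.5,0,0],[70,0,2.5,0,0],[70,0,2.5,0,0],[70,0,2.5,0,0],[70,0,1.5,0,0],[70,0,1,0,0]]]}}

```text
time: 2.87
ee_pos: [467.8, -91.9, 78.8]
ee_rot: [-1.039, 1.445, -1.444]
ft_force: [-0.7, -0.6, 0.2]
opening: 66.5
```

```bash
python3 - <<'E'
from h import *
go([467,-86,56.5],-15.5)
E
```

```text
t 2.87 p [467.8 -91.9  78.8] zang -18.6 yax [-0.002 -0.    -1.   ] F [-0.7 -0.6  0.2] op 66.5 q [ 0.38  0.42 -0.38  2.07  0.24  0.7  -0.48]
tool shift cm [-0.53  2.23 -0.26] dist 23.1 spin -0.054
```

Call:
{"fn": "play_rows", "kwargs": {"commands": [[[70,-0.4,0,-0.2,-0.05],[70,0,0,0,0],[70,0,1.0,0,0],[70,0,0.6,0,0],[70,0,0.4,0,0],[70,0,0,0,0]]]}}

```text
time: 3.37
ee_pos: [463.1, -90.9, 52.2]
ee_rot: [-1.058, 1.436, -1.427]
ft_force: [-0.3, -0.2, -0.7]
opening: 66.4
```

```bash
python3 - <<'E'
from h import *
go([467,-86,56.5],-15.5)
c=cam('wrist');save(c,'w2')
E
```

```text
t 3.37 p [463.1 -90.9  52.2] zang -17.4 yax [-0.01  -0.001 -1.   ] F [-0.3 -0.2 -0.7] op 66.4 q [ 0.36  0.46 -0.37  2.09  0.27  0.64 -0.5 ]
tool shift cm [-0.58 -0.43  0.22] dist 7.6 spin -0.033
```

View pics/w2.png

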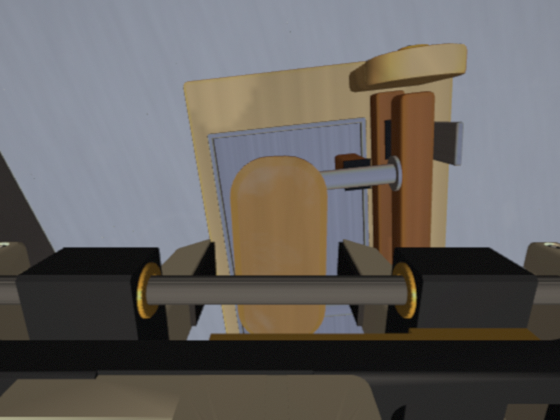

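Call:
{"fn": "play_rows", "kwargs": {"commands": [[[70,-0.4,-0.4,0.2,0],[70,0,0,0,0],[70,0,0,0,0]]]}}

```text
time: 3.67
ee_pos: [467.4, -87.7, 57.9]
ee_rot: [-1.056, 1.436, -1.43]
ft_force: [-0.6, 0.7, -0.1]
opening: 66.9
```

```bash
python3 - <<'E'
from h import *
go([467,-86,56.5],-15.5)
E
```

```text
t 3.67 p [467.4 -87.7  57.9] zang -17.5 yax [-0.008 -0.001 -1.   ] F [-0.6  0.7 -0.1] op 66.9 q [ 0.36  0.46 -0.37  2.08  0.27  0.65 -0.5 ]
tool shift cm [-0.15  0.14 -0.09] dist 2.2 spin -0.036
```

Call:
{"fn": "play_rows", "kwargs": {"commands": [[[70,0,0.15,0,-0.03],[110,0,0,0,0],[150,0,0,0,0],[180,0,0,0,0],[180,0,0,0,0],[180,0,0,0,0],[180,0,0,0,0]]], "grip_force": 15}}

```text
time: 4.25
ee_pos: [468.4, -87.6, 57.4]
ee_rot: [-1.073, 1.41, -1.407]
ft_force: [-0.0, 0.6, 0.1]
opening: 46.4
```

```bash
python3 - <<'E'
from h import *
go([467,-86,120],-15.5)
E
```

```text
t 4.25 p [468.4 -87.6  57.4] zang -15.7 yax [-0.005 -0.002 -1.   ] F [-0.   0.6  0.1] op 46.4 q [ 0.36  0.46 -0.38  2.08  0.28  0.65 -0.48]
tool shift cm [-0.1  -6.26 -0.2 ] dist 62.7 spin -0.003
```

Call:
{"fn": "play_rows", "kwargs": {"commands": [[[180,0,-0.5,0,0],[180,0,-1.2,0,0],[180,0,-1.5,0,0],[180,0,-1.5,0,0],[180,0,-1.5,0,0],[180,0,-0.8,0,0],[180,0,0,0,0]]]}}

```text
time: 4.83
ee_pos: [467.3, -87.2, 130.8]
ee_rot: [-1.076, 1.413, -1.405]
ft_force: [0.4, -0.4, -0.8]
opening: 46.1
```

```bash
python3 - <<'E'
from h import *
go([700,-45,130])
c=cam('wrist');save(c,'w3');c=cam('side');save(c,'s3')
E
```

```text
t 4.83 p [467.3 -87.2 130.8] zang -15.6 yax [-0.009 -0.001 -1.   ] F [ 0.4 -0.4 -0.8] op 46.1 q [ 0.41  0.35 -0.43  2.01  0.2   0.83 -0.4 ]
tool shift cm [-10.33  -0.12  21.28] dist 236.5 spin 0
```

View pics/w3.png

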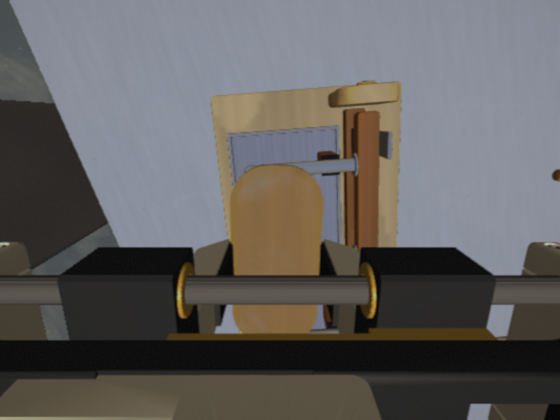

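View pics/s3.png

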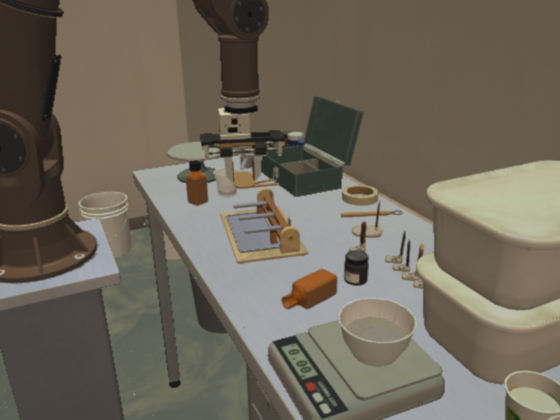

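Call:
{"fn": "play_rows", "kwargs": {"commands": [[[180,-0.5,0,1.1,0],[180,-1.0,0,2.0,0],[180,-1.2,0,2.5,0],[180,-1.2,0,2.5,0],[180,-1.2,0,2.5,0],[180,-1.2,0,2.5,0],[180,-1.2,0,2.5,0],[180,-1.0,0,2.0,0],[180,-0.8,0,1.6,0],[180,-0.5,0,1.0,0],[180,-0.2,0,0.6,0],[180,0,0,0,0]]]}}

```text
time: 5.93
ee_pos: [694.0, -46.6, 106.2]
ee_rot: [-1.098, 1.432, -1.399]
ft_force: [-0.2, 0.5, 0.2]
opening: 46.1
```

```bash
python3 - <<'E'
from h import *
go([700,-45,2])
E
```

```text
t 5.93 p [694.  -46.6 106.2] zang -15.7 yax [-0.035 -0.003 -0.999] F [-0.2  0.5  0.2] op 46.1 q [ 0.2   0.7  -0.36  1.45  0.26  1.07 -0.49]
tool shift cm [-0.45 10.39  0.88] dist 104.4 spin 0
```

Call:
{"fn": "play_rows", "kwargs": {"commands": [[[180,-0.3,0.5,0.5,0],[180,0,1.5,0.2,0],[180,0,2.0,0.2,0],[180,0,1.8,0,0],[180,0,1.2,0,0],[180,0,0.6,0,0],[180,0,0,0,0]]]}}

```text
time: 6.52
ee_pos: [696.0, -48.4, 20.4]
ee_rot: [-1.104, 1.436, -1.398]
ft_force: [0.1, -0.5, -0.8]
opening: 45.9
```

```bash
python3 - <<'E'
from h import *
go([700,-45,2])
E
```

```text
t 6.52 p [696.  -48.4  20.4] zang -15.8 yax [-0.041 -0.005 -0.999] F [ 0.1 -0.5 -0.8] op 45.9 q [ 0.19  0.8  -0.34  1.5   0.3   0.94 -0.52]
tool shift cm [-0.47  1.82  0.36] dist 19.1 spin 0
```

Call:
{"fn": "play_rows", "kwargs": {"commands": [[[180,0,0.8,0,0],[180,0,0.4,0,0],[180,0,0.2,0,0],[180,0,0,0,0]]]}}

```text
time: 6.85
ee_pos: [695.5, -48.9, 6.1]
ee_rot: [-1.103, 1.436, -1.399]
ft_force: [-0.7, 0.2, -1.6]
opening: 45.9
```

Call:
{"fn": "play_rows", "kwargs": {"commands": [[[180,0,0.2,0,0],[180,0,0.15,0,0],[180,0,0,0,0]]]}}

```text
time: 7.1
ee_pos: [696.6, -48.8, 3.8]
ee_rot: [-1.1, 1.434, -1.4]
ft_force: [0.2, 0.7, -0.0]
opening: 46.1
```

Call:
{"fn": "play_rows", "kwargs": {"commands": [[[180,0,0.15,0,0],[180,0,0.1,0,0],[180,0,0,0,0]]]}}

```text
time: 7.35
ee_pos: [697.1, -48.8, 3.2]
ee_rot: [-1.099, 1.432, -1.401]
ft_force: [-1.1, -0.1, 0.5]
opening: 46.5
```

```bash
python3 - <<'E'
from h import *
st()
c=cam('side');save(c,'s4');crop('s4',200,100,360,220,5,'c4')
E
```

```text
t 7.35 p [697.1 -48.8   3.2] zang -15.8 yax [-0.036 -0.005 -0.999] F [-1.1 -0.1  0.5] op 46.5 q [ 0.19  0.82 -0.33  1.51  0.31  0.91 -0.52]
```

View pics/c4.png

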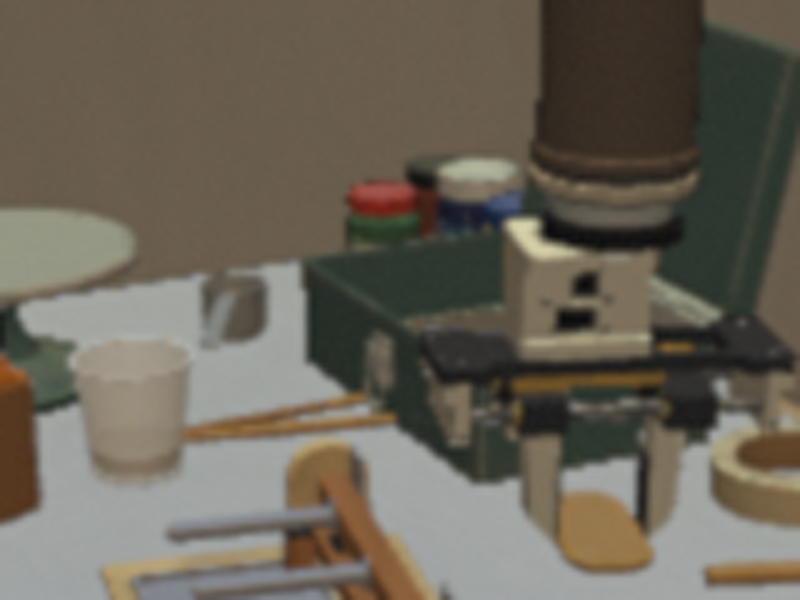

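Call:
{"fn": "play_rows", "kwargs": {"commands": [[[180,0,0.15,0,0],[180,0,0.15,0,0],[180,0,0.15,0,0],[180,0,0,0,0]]]}}

```text
time: 7.73
ee_pos: [697.5, -48.7, 2.2]
ee_rot: [-1.098, 1.431, -1.402]
ft_force: [0.9, -0.3, -0.0]
opening: 45.7
```

Call:
{"fn": "play_rows", "kwargs": {"commands": [[[160,0,0.1,0,0],[120,0,0,0,0],[95,0,0,0,0],[80,0,0,0,0],[80,0,0,0,0],[80,0,-0.3,0,0],[80,0,-1,0,0],[80,0,-2,0,0],[80,0,-3,0,0],[80,0,-3,0,0],[80,0,-2,0,0],[80,0,-1,0,0]]]}}

```text
time: 8.73
ee_pos: [699.4, -47.6, 127.1]
ee_rot: [-1.104, 1.436, -1.398]
ft_force: [0.1, 0.4, -0.3]
opening: 62.6
```

```bash
python3 - <<'E'
from h import *
st()
c=cam('wrist');save(c,'w5');c=cam('side');save(c,'s5');crop('s5',200,100,360,220,5,'c5')
E
```

```text
t 8.73 p [699.4 -47.6 127.1] zang -15.8 yax [-0.042 -0.005 -0.999] F [ 0.1  0.4 -0.3] op 62.6 q [ 0.2   0.7  -0.36  1.41  0.25  1.13 -0.48]
```

View pics/c5.png

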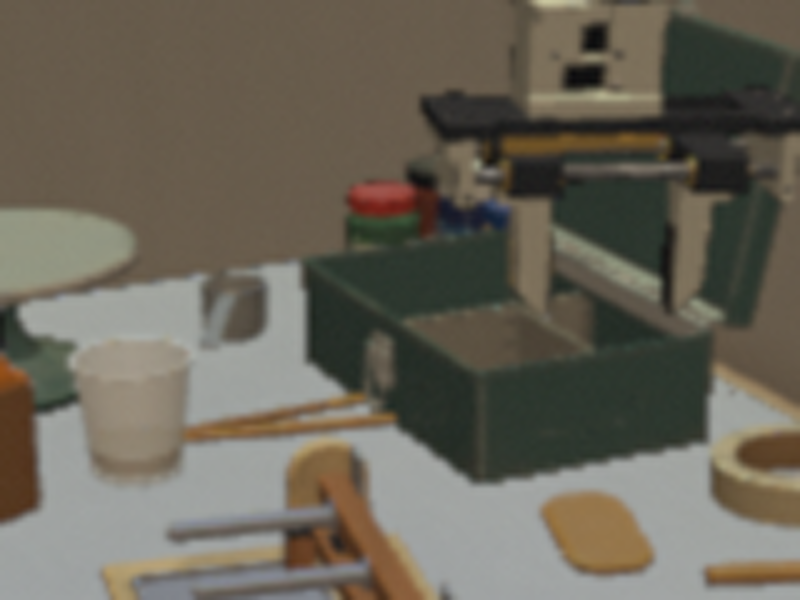

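View pics/w5.png

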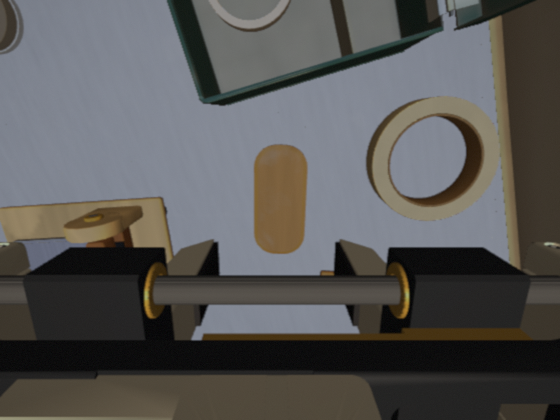

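```bash
python3 - <<'E'
from h import *
go([450.5,-124.5,150],-101.4)
E
```

```text
t 8.83 p [699.9 -47.6 126.6] zang -15.8 yax [-0.041 -0.005 -0.999] F [ 0.   0.6 -0.4] op 63.0 q [ 0.2   0.7  -0.36  1.41  0.26  1.13 -0.48]
tool shift cm [ 14.21  -1.29 -21.98] dist 262.0 spin 1.494
```

Call:
{"fn": "play_rows", "kwargs": {"commands": [[[80,0.7,-0.6,-1.0,0],[100,1.2,-0.6,-2.0,0],[120,1.6,-0.4,-2.5,0],[140,1.6,-0.4,-2.5,0],[160,1.6,-0.2,-2.5,0],[165,1.6,-0.2,-2.5,0],[165,1.6,-0.2,-2.5,0],[165,1.4,-0.2,-2.2,0],[165,1.2,-0.2,-1.8,0],[165,0.8,0,-1.2,0],[165,0.5,0,-0.8,0],[165,0,0,0,0]]]}}

```text
time: 9.83
ee_pos: [435.9, -124.3, 153.9]
ee_rot: [-1.12, 1.453, -1.389]
ft_force: [0.1, -0.2, -0.5]
opening: 32.4
```

Call:
{"fn": "play_rows", "kwargs": {"commands": [[[165,0,0,0,0.12],[165,0,0,0,0.12],[165,0,0,0,0.12],[165,0,0,0,0.12],[165,0,0,0,0.12],[165,0,0,0,0.12],[165,0,0,0,0.12],[165,0,0,0,0.12],[165,0,0,0,0.12],[165,0,0,0,0.12],[165,0,0,0,0.12],[165,0,0,0,0.05]]]}}

```text
time: 10.83
ee_pos: [444.5, -119.6, 147.1]
ee_rot: [-0.069, -2.121, 2.126]
ft_force: [-0.5, 0.1, -0.5]
opening: 32.4
```

```bash
python3 - <<'E'
from h import *
go([450.5,-124.5,150],-101.4)
c=cam('wrist');save(c,'w6')
for p in ([527,-140,50],[450.5,-124.5,50],[436,-121.5,50]):print(proj(c,p).round(1))
E
```

```text
t 10.83 p [ 444.5 -119.6  147.1] zang -97.5 yax [-0.065  0.002 -0.998] F [-0.5  0.1 -0.5] op 32.4 q [ 0.25  0.31 -0.13  2.    0.06  0.9  -1.62]
tool shift cm [-0.64 -0.33  0.41] dist 8.3 spin 0.069
[289.6  93.7]
[281.8 193.8]
[280.4 210.5]
```

View pics/w6.png

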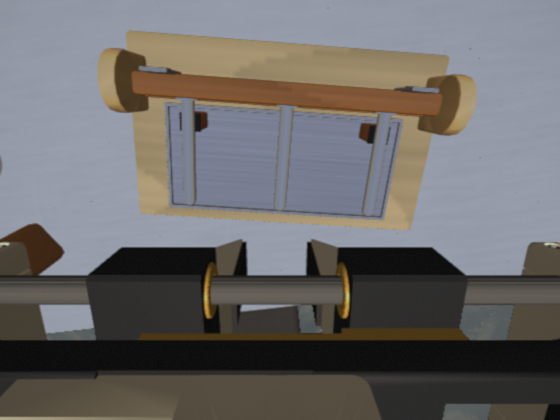

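Call:
{"fn": "play_rows", "kwargs": {"commands": [[[165,-0.3,0,0.2,0.03],[165,-0.3,0,0.2,0.04],[165,-0.1,1,0,0],[165,-0.2,2,0,0],[165,-0.1,2,0,0],[165,-0.1,1.5,0,0],[165,0,0.7,0,0],[165,0,0,0,0]]]}}

```text
time: 11.55
ee_pos: [455.0, -121.7, 66.5]
ee_rot: [-0.122, -2.094, 2.1]
ft_force: [-0.0, -0.7, 0.4]
opening: 32.6
```

```bash
python3 - <<'E'
from h import *
go([450.5,-124.5,33],-101.4)
c=cam('wrist');save(c,'w7')
E
```

```text
t 11.55 p [ 455.  -121.7   66.5] zang -100.3 yax [-0.065  0.003 -0.998] F [-0.  -0.7  0.4] op 32.6 q [ 0.23  0.44 -0.12  2.06  0.08  0.72 -1.69]
tool shift cm [0.17 3.37 0.33] dist 33.9 spin 0.018
```

View pics/w7.png

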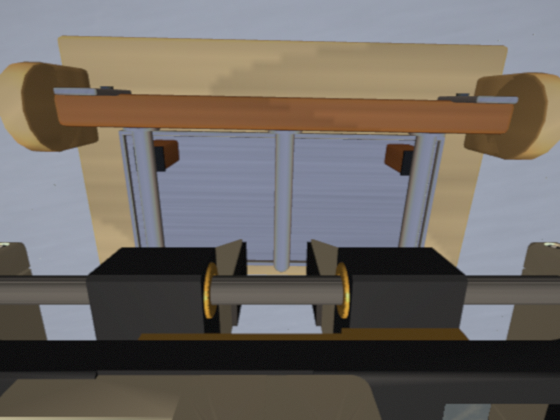

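Call:
{"fn": "play_rows", "kwargs": {"commands": [[[165,0.1,0.5,0.2,0],[165,0.1,1.0,0.1,0.02],[165,0,1.0,0,0],[165,0,0.5,0,0],[165,0,0,0,0]]]}}

```text
time: 12.02
ee_pos: [452.8, -124.7, 37.4]
ee_rot: [-0.145, -2.086, 2.095]
ft_force: [0.2, 0.4, 0.0]
opening: 32.5
```

```bash
python3 - <<'E'
from h import *
go([450.5,-124.5,33],-101.4)
E
```

```text
t 12.02 p [ 452.8 -124.7   37.4] zang -101.3 yax [-0.059  0.002 -0.998] F [0.2 0.4 0. ] op 32.5 q [ 0.23  0.48 -0.1   2.08  0.09  0.64 -1.71]
tool shift cm [0.2  0.46 0.03] dist 5.0 spin 0.001
```

Close on the peg.

Call:
{"fn": "play_rows", "kwargs": {"commands": [[[165,0.1,0.3,0,0],[200,0,0,0,0],[240,0,0,0,0],[240,0,0,0,0],[240,0,0,0,0],[240,0,0,0,0]]], "grip_force": 12}}

```text
time: 12.52
ee_pos: [452.4, -124.7, 35.4]
ee_rot: [-0.145, -2.088, 2.097]
ft_force: [-0.2, -0.8, -1.9]
opening: 9.4
```

```bash
python3 - <<'E'
from h import *
o,m=st()
g=o['ee_pos']-18.8*m[:,1];print(g)
h=np.array([527,-140,50]);xr=np.array([np.cos(np.radians(11.4)),-np.sin(np.radians(11.4)),0]);print((g-h)@xr)
E
```

```text
t 12.52 p [ 452.4 -124.7   35.4] zang -101.2 yax [-0.058  0.001 -0.998] F [-0.2 -0.8 -1.9] op 9.4 q [ 0.23  0.48 -0.1   2.09  0.09  0.63 -1.71]
[ 453.50643846 -124.72681845   54.17332733]
-75.06247634078775
```

Call:
{"fn": "play_rows", "kwargs": {"commands": [[[240,0,-0.75,0,0],[240,-0.07,-0.74,0,0],[240,-0.15,-0.73,0,0],[240,-0.22,-0.7,0,0],[240,-0.29,-0.68,0,0],[240,-0.35,-0.64,0,0],[240,0,0,0,0]]]}}

```text
time: 13.1
ee_pos: [467.1, -127.7, 82.4]
ee_rot: [-0.147, -2.087, 2.097]
ft_force: [0.8, -0.6, -1.8]
opening: 9.6
```

```bash
cat >> h.py <<'E'
H=np.array([527,-140,50.]);xr=np.array([np.cos(np.radians(11.4)),-np.sin(np.radians(11.4)),0])
yr=np.array([-xr[1],xr[0],0])
def rel():
    o,m=st();g=o['ee_pos']-18.8*m[:,1]-H;a,b,z=g@xr,g@yr,g[2]
    print('grasp rel hinge x %.1f y %.1f z %.1f r %.1f th %.2f'%(a,b,z,np.hypot(a,z),np.arctan2(z,-a)));return o,m
E
python3 - <<'E'
from h import *
rel();c=cam('side');save(c,'s8');crop('s8',200,160,360,280,5,'c8')
E
```

```text
t 13.1 p [ 467.1 -127.7   82.4] zang -101.2 yax [-0.056  0.001 -0.998] F [ 0.8 -0.6 -1.8] op 9.6 q [ 0.24  0.43 -0.11  2.02  0.08  0.76 -1.69]
grasp rel hinge x -60.1 y 0.5 z 51.2 r 78.9 th 0.71
```

View pics/c8.png

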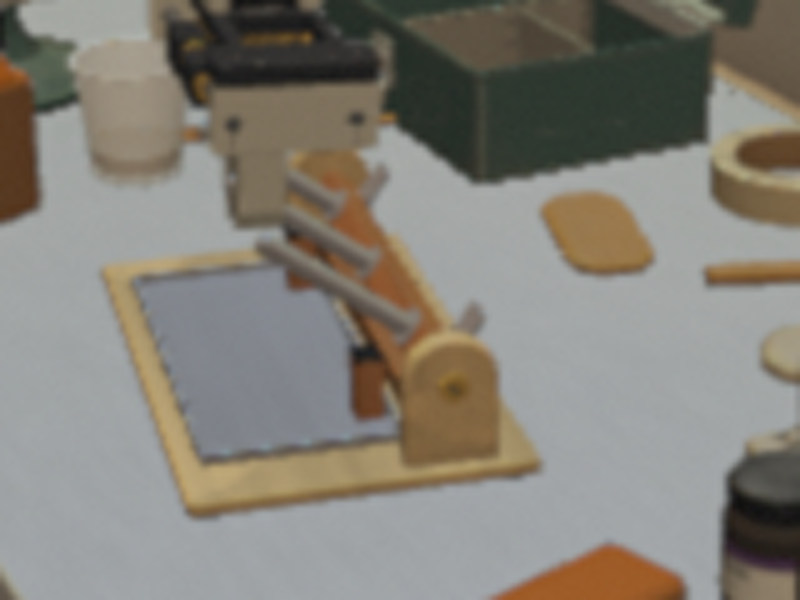

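Call:
{"fn": "play_rows", "kwargs": {"commands": [[[240,-0.5,-0.57,0,0],[240,-0.56,-0.5,0,0],[240,-0.6,-0.44,0,0],[240,-0.66,-0.37,0,0],[240,-0.7,-0.3,0,0],[240,-0.72,-0.23,0,0],[240,0,0,0,0]]]}}

```text
time: 13.73
ee_pos: [502.3, -134.7, 105.4]
ee_rot: [-0.133, -2.082, 2.091]
ft_force: [0.7, -1.2, -5.9]
opening: 9.7
```

```bash
python3 - <<'E'
from h import *
rel()
E
```

```text
t 13.73 p [ 502.3 -134.7  105.4] zang -101.2 yax [-0.07   0.003 -0.998] F [ 0.7 -1.2 -5.9] op 9.7 q [ 0.23  0.45 -0.11  1.9   0.07  0.87 -1.68]
grasp rel hinge x -24.0 y 0.5 z 74.2 r 78.0 th 1.26
```

Call:
{"fn": "play_rows", "kwargs": {"commands": [[[240,-0.73,-0.25,0,0],[240,-0.76,-0.18,0,0],[240,-0.78,-0.1,0,0],[240,-0.78,-0.03,0,0],[240,-0.77,0.05,0,0],[240,-0.76,0.13,0,0],[240,0,0,0,0]]]}}

```text
time: 14.32
ee_pos: [553.8, -145.2, 106.8]
ee_rot: [-0.135, -2.082, 2.092]
ft_force: [-0.8, -1.2, 1.7]
opening: 9.6
```

```bash
python3 - <<'E'
from h import *
rel()
E
```

```text
t 14.32 p [ 553.8 -145.2  106.8] zang -101.3 yax [-0.067  0.002 -0.998] F [-0.8 -1.2  1.7] op 9.6 q [ 0.23  0.52 -0.1   1.77  0.07  0.92 -1.67]
grasp rel hinge x 28.6 y 0.4 z 75.6 r 80.8 th 1.93
```

Call:
{"fn": "play_rows", "kwargs": {"commands": [[[240,-0.74,0.26,0,0],[240,-0.7,0.34,0,0],[240,-0.66,0.42,0,0],[240,-0.6,0.48,0,0],[240,-0.3,0.3,0,0],[240,0,0,0,0]]]}}

```text
time: 14.82
ee_pos: [588.6, -152.3, 85.2]
ee_rot: [-0.142, -2.085, 2.095]
ft_force: [1.2, -1.4, 1.0]
opening: 9.2
```

```bash
python3 - <<'E'
from h import *
rel();c=cam('side');save(c,'s9');crop('s9',200,130,360,250,5,'c9')
E
```

```text
t 14.82 p [ 588.6 -152.3   85.2] zang -101.3 yax [-0.061  0.001 -0.998] F [ 1.2 -1.4  1. ] op 9.2 q [ 0.22  0.59 -0.09  1.7   0.07  0.92 -1.67]
grasp rel hinge x 63.9 y 0.4 z 54.0 r 83.6 th 2.44
```

View pics/c9.png

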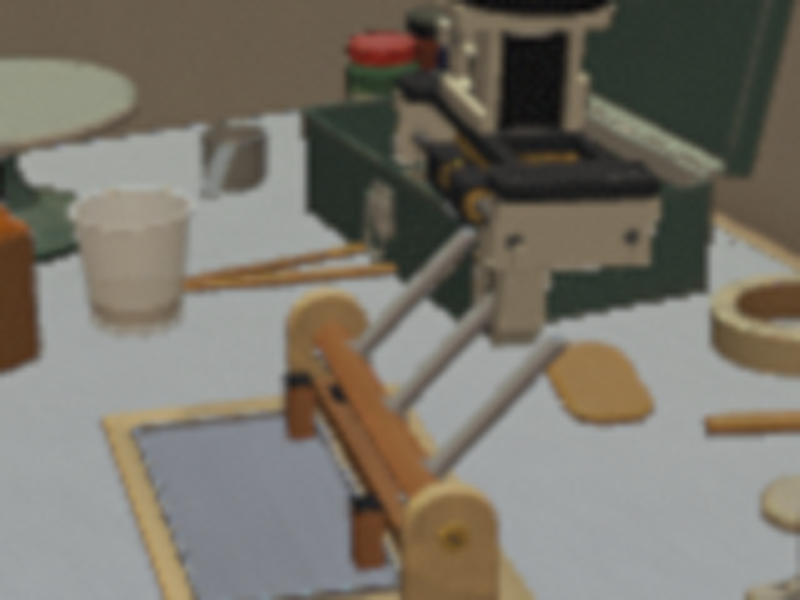

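Call:
{"fn": "play_rows", "kwargs": {"commands": [[[220,0,0,0,0],[190,0,0,0,0],[170,0,0,0,0],[170,0,0,0,0],[170,0,-1,0,0],[150,0,-2,0,0],[120,0,-2.5,0,0],[80,0,-2.5,0,0],[40,0,-2,0,0],[10,0,-1,0,0],[0,0,0,0,0]]]}}

```text
time: 15.78
ee_pos: [590.9, -149.7, 202.7]
ee_rot: [-0.132, -2.085, 2.09]
ft_force: [0.3, -0.6, -0.5]
opening: 66.1
```

```bash
python3 - <<'E'
from h import *
rel();c=cam('side');save(c,'s10');crop('s10',200,130,360,250,5,'c10');c=cam('top');save(c,'t10')
go([468,-434,190],-76)
E
```

```text
t 15.78 p [ 590.9 -149.7  202.7] zang -101.2 yax [-0.069  0.004 -0.998] F [ 0.3 -0.6 -0.5] op 66.1 q [ 0.22  0.47 -0.09  1.57  0.05  1.17 -1.65]
grasp rel hinge x 65.9 y 3.3 z 171.5 r 183.7 th 1.94
t 15.88 p [ 590.  -149.6  200.4] zang -101.2 yax [-0.071  0.005 -0.997] F [-0.1 -0.3 -0.8] op 74.2 q [ 0.22  0.48 -0.09  1.58  0.05  1.16 -1.65]
tool shift cm [ 6.36  1.78 30.25] dist 309.7 spin -0.439
```

View pics/c10.png

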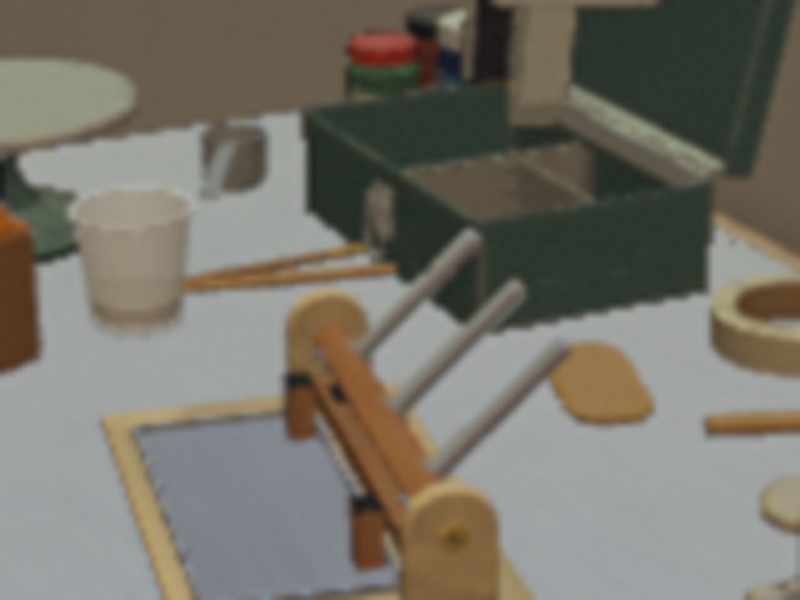

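Call:
{"fn": "play_rows", "kwargs": {"commands": [[[0,0.2,0,1.0,0],[0,0.4,0,2.0,0],[0,0.6,0,2.8,0],[0,0.6,0,2.8,0],[0,0.6,0,2.8,0],[0,0.6,0,2.8,0],[0,0.6,0,2.8,0],[0,0.6,0,2.8,0],[0,0.5,0,2.4,0],[0,0.4,0,2.0,0],[0,0.3,0,1.5,0],[0,0.2,0,0.8,0]]]}}

```text
time: 16.88
ee_pos: [465.6, -410.6, 191.3]
ee_rot: [-0.096, -2.081, 2.069]
ft_force: [0.3, -0.0, 0.1]
opening: 91.9
```

Call:
{"fn": "play_rows", "kwargs": {"commands": [[[0,0,0,0,-0.11],[0,0,0,0,-0.11],[0,0,0,0,-0.11],[0,0,0,0,-0.11],[0,0,0,0,0]]]}}

```text
time: 17.3
ee_pos: [458.4, -413.4, 185.7]
ee_rot: [-0.391, 2.161, -2.089]
ft_force: [-0.1, 0.7, -0.4]
opening: 91.6
```

```bash
python3 - <<'E'
from h import *
c=cam('wrist');save(c,'w11');go([496,-428,190],-76)
E
```

```text
t 17.35 p [ 458.3 -413.3  185.6] zang -75.5 yax [-0.108  0.02  -0.994] F [-1.  -0.6  0.2] op 91.5 q [ 0.7   0.52 -0.13  1.55  0.11  1.18 -0.77]
tool shift cm [-3.21 -0.87  2.34] dist 40.7 spin 0.009
```

View pics/w11.png

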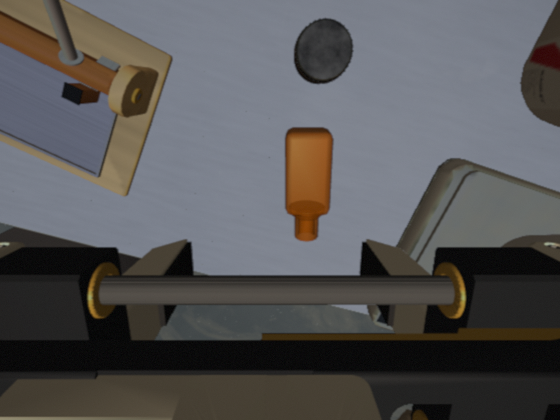

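```bash
python3 - <<'E'
from h import *
crop('w11',260,110,360,250,4.2,'c11')
E
```

```text
(no output)
```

View pics/c11.png

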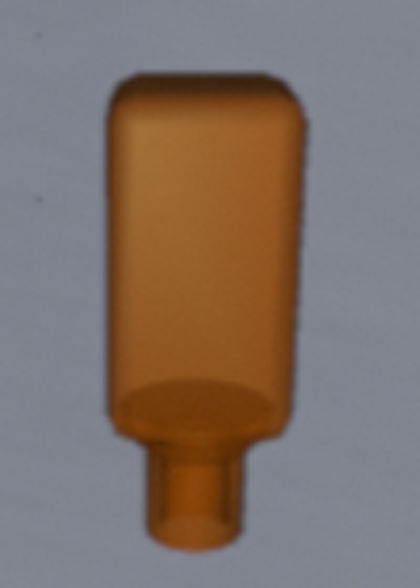

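```bash
python3 - <<'E'
from h import *
c=load('w11')
f=lambda u,v,z:onz(c,260+u/4.2,110+v/4.2,z)
A=f(108,130,35);B=f(106,400,35);C=f(304,130,35);D=f(294,400,35)
print(A,B,C,D)
print('mid far',(A+C)/2,'mid near',(B+D)/2,'w',np.linalg.norm(A-C),np.linalg.norm(B-D))
a=(A+C-B-D)[:2];print('yaw',np.degrees(np.arctan2(a[1],a[0])))
print('mouth',f(195,545,12),'base',f(208,75,40))
b,m=f(208,75,40)[:2],f(195,545,12)[:2];print(np.linalg.norm(b-m))
E
```

```text
[ 495.56808305 -404.17194398   35.        ] [ 432.74284719 -421.02984399   35.        ] [ 507.09999125 -446.4116836    35.        ] [ 445.13746826 -464.64524036   35.        ]
mid far [ 501.33403715 -425.29181379   35.        ] mid near [ 438.94015772 -442.83754217   35.        ] w 43.78561990117359 45.34235803856016
yaw 15.70646764048204
mouth [ 390.00481499 -457.45377109   12.        ] base [ 513.52738744 -421.84097314   40.        ]
128.5538691828754
```

```bash
python3 - <<'E'
from h import *
go([493,-428,60],-74.7)
E
```

```text
t 17.35 p [ 458.3 -413.3  185.6] zang -75.5 yax [-0.108  0.02  -0.994] F [-1.  -0.6  0.2] op 91.5 q [ 0.7   0.52 -0.13  1.55  0.11  1.18 -0.77]
tool shift cm [-4.21 12.08  2.87] dist 131.1 spin -0.014
```

Call:
{"fn": "play_rows", "kwargs": {"commands": [[[0,-1.2,0,0.8,0],[0,-1.6,0.5,1.2,0],[0,-1.2,1.5,0.9,0],[0,-0.2,2.5,0,0],[0,0,2.5,0,0],[0,0,2.5,0,0],[0,0,1.2,0,0],[0,0,0.5,0,0],[0,0,0,0,0]]]}}

```text
time: 18.1
ee_pos: [494.9, -426.6, 61.4]
ee_rot: [-0.352, 2.188, -2.114]
ft_force: [-1.0, 0.2, -0.2]
opening: 91.8
```

```bash
python3 - <<'E'
from h import *
go([493,-428,6],-74.7)
c=cam('wrist');save(c,'w12')
E
```

```text
t 18.1 p [ 494.9 -426.6   61.4] zang -77.6 yax [-0.109  0.022 -0.994] F [-1.   0.2 -0.2] op 91.8 q [ 0.67  0.7  -0.11  1.56  0.13  1.   -0.84]
tool shift cm [-0.35  5.52  0.35] dist 55.5 spin -0.05
```

View pics/w12.png

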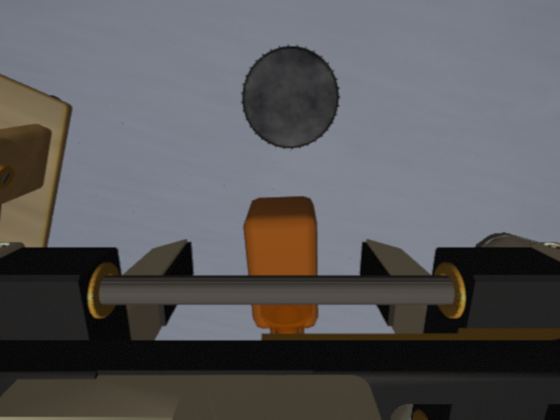

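Call:
{"fn": "play_rows", "kwargs": {"commands": [[[0,-0.3,1.0,0.2,-0.04],[0,0,1.8,0,0],[0,0,1.5,0,0],[0,0,0.7,0,0],[0,0,0.3,0,0],[0,0,0,0,0]]]}}

```text
time: 18.65
ee_pos: [497.8, -429.6, 14.7]
ee_rot: [-0.376, 2.157, -2.097]
ft_force: [0.3, 0.2, 0.8]
opening: 91.5
```

```bash
python3 - <<'E'
from h import *
go([492,-428,6],-74.7)
E
```

```text
t 18.65 p [ 497.8 -429.6   14.7] zang -75.6 yax [-0.1    0.015 -0.995] F [0.3 0.2 0.8] op 91.5 q [ 0.67  0.75 -0.11  1.58  0.15  0.91 -0.82]
tool shift cm [ 0.44  0.93 -0.27] dist 10.6 spin -0.015
```

Call:
{"fn": "play_rows", "kwargs": {"commands": [[[0,0.5,0.6,-0.2,0],[0,0,0.2,0,0],[60,0,0,0,0],[110,0,0,0,0],[170,0,0,0,0],[170,0,0,0,0],[170,0,0,0,0],[170,0,0,0,0]]], "grip_force": 8}}

```text
time: 19.32
ee_pos: [493.4, -430.4, 11.1]
ee_rot: [-0.369, 2.151, -2.101]
ft_force: [-0.3, 1.0, -0.7]
opening: 56.6
```

```bash
python3 - <<'E'
from h import *
o,m=st();g=o['ee_pos']-18.8*m[:,1];b=np.array([.9646,.2639]);print(g,(g[:2]-[467,-435.5])@b)
E
```

```text
t 19.32 p [ 493.4 -430.4   11.1] zang -75.6 yax [-0.095  0.012 -0.995] F [-0.3  1.  -0.7] op 56.6 q [ 0.68  0.75 -0.11  1.6   0.15  0.89 -0.82]
[ 495.15207622 -430.66188304   29.77172238] 28.432271786223307
```

Call:
{"fn": "play_rows", "kwargs": {"commands": [[[150,0,0.5,0,0],[170,0,0,0,0],[170,0,0,0,0],[170,0,0,0,0],[170,0,0,0,0]]]}}

```text
time: 19.73
ee_pos: [493.3, -430.6, 6.2]
ee_rot: [-0.368, 2.15, -2.101]
ft_force: [-0.2, -0.1, 0.2]
opening: 45.3
```

Lift.

Call:
{"fn": "play_rows", "kwargs": {"commands": [[[170,0,-0.5,0,0],[170,0,-1.2,0,0],[170,0,-2,0,0],[170,0,-2.5,0,0],[170,0,-2.5,0,0],[170,0,-2.5,0,0],[170,0,-2,0,0],[170,0,-1,0,0],[170,0,0,0,0]]]}}

```text
time: 20.48
ee_pos: [506.9, -431.1, 158.1]
ee_rot: [-0.37, 2.152, -2.099]
ft_force: [0.2, 0.4, -0.4]
opening: 44.8
```

```bash
python3 - <<'E'
from h import *
st();c=cam('side');save(c,'s13');crop('s13',220,110,420,310,3,'c13')
E
```

```text
t 20.48 p [ 506.9 -431.1  158.1] zang -75.6 yax [-0.095  0.013 -0.995] F [ 0.2  0.4 -0.4] op 44.8 q [ 0.67  0.61 -0.12  1.45  0.12  1.17 -0.8 ]
```

View pics/c13.png

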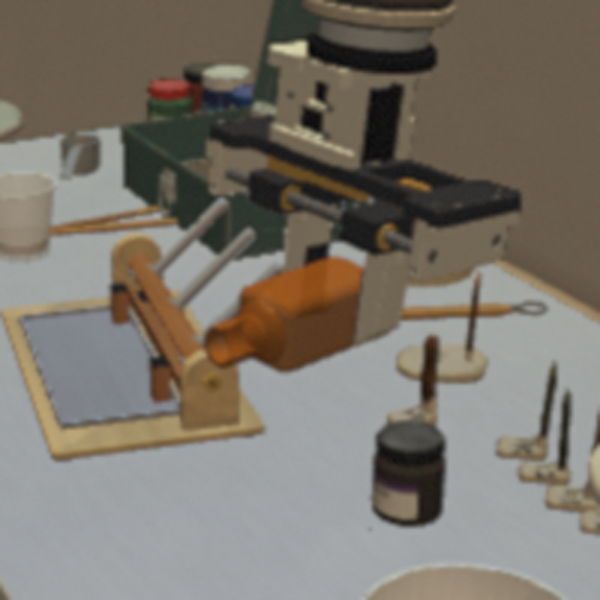

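Call:
{"fn": "play_rows", "kwargs": {"commands": [[[170,0,0,0,0],[170,0,0,0,0],[170,0,0,0,0],[170,0,0,0,0]]], "grip_force": 3}}

```text
time: 20.87
ee_pos: [504.3, -429.6, 152.8]
ee_rot: [-0.377, 2.16, -2.096]
ft_force: [-0.2, -0.2, -1.0]
opening: 44.8
```

```bash
python3 - <<'E'
from h import *
st();c=cam('side');save(c,'s14');crop('s14',220,110,420,310,3,'c14')
E
```

```text
t 20.87 p [ 504.3 -429.6  152.8] zang -75.6 yax [-0.101  0.017 -0.995] F [-0.2 -0.2 -1. ] op 44.8 q [ 0.67  0.62 -0.12  1.46  0.12  1.17 -0.8 ]
```

View pics/c14.png

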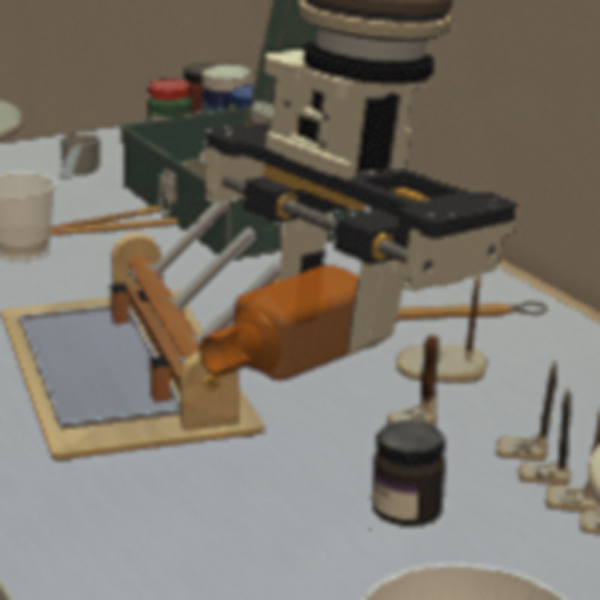

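```bash
python3 - <<'E'
from h import *
go([722,-180,165],-101.3)
o,m=st()
c=load('s14')
# predicted bottle axis horiz
B=o['ee_pos']-16.4*m[:,1];ax=np.array([.9646,.2639,0]);
ax=np.cross(m[:,2],[0,0,1]);ax/=np.linalg.norm(ax);print(ax)
if ax[0]<0: ax=-ax
for p in(0,5,10,15):
  r=R.from_rotvec(np.radians(-p)*np.cross([0,0,1],ax)).apply(ax)
  print(p,r.round(2),'mouth',((proj(c,B-102.4*r)-[220,110])*3).round(),'base',((proj(c,B+13.6*r)-[220,110])*3).round(),'shoulder',((proj(c,B-70.4*r)-[220,110])*3).round())
E
```

```text
t 20.92 p [ 504.1 -429.5  152.5] zang -75.6 yax [-0.102  0.017 -0.995] F [-0.2 -0.6 -1.8] op 45.2 q [ 0.67  0.62 -0.12  1.46  0.12  1.17 -0.8 ]
tool shift cm [-27.14  -3.02 -18.79] dist 331.5 spin 0.448
t 20.92 p [ 504.1 -429.5  152.5] zang -75.6 yax [-0.102  0.017 -0.995] F [-0.2 -0.6 -1.8] op 45.2 q [ 0.67  0.62 -0.12  1.46  0.12  1.17 -0.8 ]
[-0.96860812 -0.24859266  0.        ]
0 [0.97 0.25 0.  ] mouth [208. 355.] base [352. 302.] shoulder [250. 340.]
5 [0.96 0.25 0.09] mouth [209. 369.] base [352. 300.] shoulder [250. 349.]
10 [0.95 0.24 0.17] mouth [210. 383.] base [352. 298.] shoulder [251. 358.]
15 [0.94 0.24 0.26] mouth [213. 395.] base [351. 297.] shoulder [253. 367.]
```

Call:
{"fn": "play_rows", "kwargs": {"commands": [[[170,-0.8,-0.3,-0.5,0],[170,-1.5,-0.4,-1.0,0],[170,-2.2,-0.4,-1.5,0],[170,-2.6,-0.4,-1.8,0],[170,-2.8,-0.4,-2.0,0],[170,-2.8,-0.4,-2.0,0],[170,-2.8,-0.4,-2.0,0],[170,-2.8,-0.4,-2.0,0],[170,-2.6,-0.4,-1.8,0],[170,-2.2,-0.3,-1.5,0],[170,-1.6,-0.2,-1.1,0],[170,-0.8,0,-0.5,0]]], "grip_force": 8}}

```text
time: 21.92
ee_pos: [718.2, -180.5, 170.6]
ee_rot: [-0.38, 2.175, -2.095]
ft_force: [0.7, 0.1, -1.0]
opening: 44.9
```

Call:
{"fn": "play_rows", "kwargs": {"commands": [[[170,0,0,0,0.09],[170,0,0,0,0.09],[170,0,0,0,0.09],[170,0,0,0,0.09],[170,0,0,0,0.09],[170,0,0,0,0]]]}}

```text
time: 22.42
ee_pos: [719.3, -173.7, 167.1]
ee_rot: [-0.103, -2.067, 2.039]
ft_force: [0.1, -0.3, -0.3]
opening: 45.0
```

```bash
cat >>h.py <<'E'
S=102.4
def bot(pitch=0,s=None):
    o,m=rel();B=o['ee_pos']-16.4*m[:,1]
    ax=np.cross(m[:,2],[0,0,1]);ax/=np.linalg.norm(ax)
    if ax[0]<0:ax=-ax
    ax=R.from_rotvec(np.radians(-pitch)*np.cross([0,0,1],ax)).apply(ax)
    mo=B-S*ax-H;print('mouth rel hinge',mo@xr,mo@yr,mo[2],'tip centre',88*np.cos(.7416),88*np.sin(.7416));return B,ax
E
python3 - <<'E'
from h import *
bot();go([722,-180,165],-101.3)
c=cam('side');save(c,'s15');crop('s15',200,70,400,220,4,'c15')
c=cam('top');save(c,'t15')
E
```

```text
t 22.42 p [ 719.3 -173.7  167.1] zang -102.5 yax [-0.115  0.026 -0.993] F [ 0.1 -0.3 -0.3] op 45.0 q [ 0.18  0.75 -0.03  1.17  0.01  1.34 -1.63]
grasp rel hinge x 197.4 y 4.9 z 135.7 r 239.6 th 2.54
mouth rel hinge 94.76792130330504 6.773983112278699 133.3617143337115 tip centre 64.89021028967339 59.441236600208484
t 22.42 p [ 719.3 -173.7  167.1] zang -102.5 yax [-0.115  0.026 -0.993] F [ 0.1 -0.3 -0.3] op 45.0 q [ 0.18  0.75 -0.03  1.17  0.01  1.34 -1.63]
tool shift cm [-0.42  0.16  0.55] dist 7.1 spin -0.02
```

View pics/c15.png

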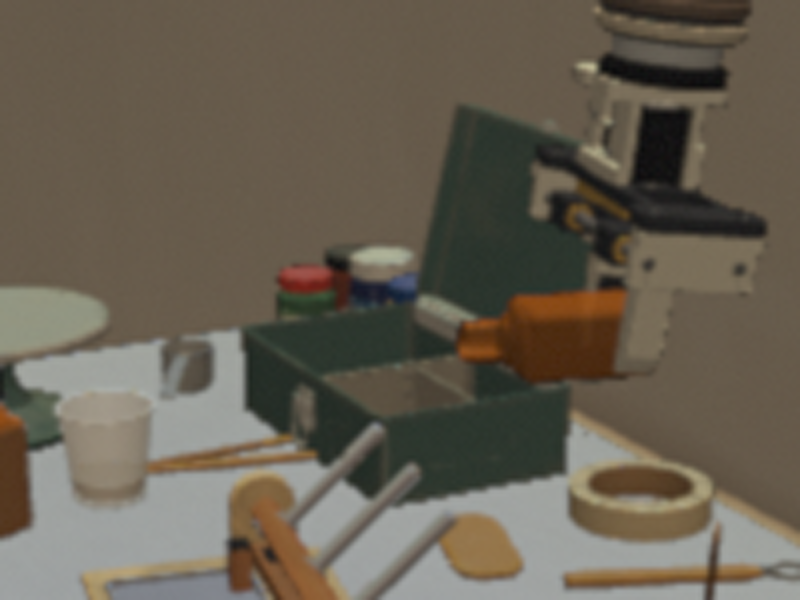

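```bash
python3 - <<'E'
from h import *
c=load('s15')
q=lambda p:((proj(c,p)-[200,70])*4).round()
for p in(-5,0,5):
  B,ax=bot(p);print(p,'mouth',q(B-S*ax),'shoulder',q(B-70*ax),'base',q(B+13.6*ax))
for k in (-75,0,75):print(k,'tip',q(H+k*yr+93*(np.cos(.7416)*xr+np.sin(.7416)*np.array([0,0,1]))),'root',q(H+k*yr+9.5*(np.cos(.7416)*xr+np.sin(.7416)*np.array([0,0,1]))))
im=cv2.imread('pics/c15.png')
cv2.imwrite('pics/c15b.png',cv2.resize(im[260:600,220:660],None,fx=1.8,fy=1.7))
E
```

```text
t 22.52 p [ 719.3 -173.9  167.1] zang -102.0 yax [-0.115  0.026 -0.993] F [-0.7 -1.  -1.2] op 44.6 q [ 0.18  0.75 -0.03  1.17  0.02  1.34 -1.63]
grasp rel hinge x 197.4 y 4.7 z 135.8 r 239.6 th 2.54
mouth rel hinge 95.15035322708701 5.875303081215655 142.328464539416 tip centre 64.89021028967339 59.441236600208484
-5 mouth [458. 329.] shoulder [511. 329.] base [644. 330.]
t 22.52 p [ 719.3 -173.9  167.1] zang -102.0 yax [-0.115  0.026 -0.993] F [-0.7 -1.  -1.2] op 44.6 q [ 0.18  0.75 -0.03  1.17  0.02  1.34 -1.63]
grasp rel hinge x 197.4 y 4.7 z 135.8 r 239.6 th 2.54
mouth rel hinge 94.76071436326943 5.879632451269984 133.40371648205578 tip centre 64.89021028967339 59.441236600208484
0 mouth [457. 344.] shoulder [510. 340.] base [644. 328.]
t 22.52 p [ 719.3 -173.9  167.1] zang -102.0 yax [-0.115  0.026 -0.993] F [-0.7 -1.  -1.2] op 44.6 q [ 0.18  0.75 -0.03  1.17  0.02  1.34 -1.63]
grasp rel hinge x 197.4 y 4.7 z 135.8 r 239.6 th 2.54
mouth rel hinge 95.15035322708701 5.875303081215655 124.47896842469558 tip centre 64.89021028967339 59.441236600208484
5 mouth [458. 358.] shoulder [510. 349.] base [644. 326.]
-75 tip [454. 510.] root [349. 613.]
0 tip [417. 464.] root [317. 563.]
75 tip [383. 424.] root [289. 517.]
```

View pics/c15b.png

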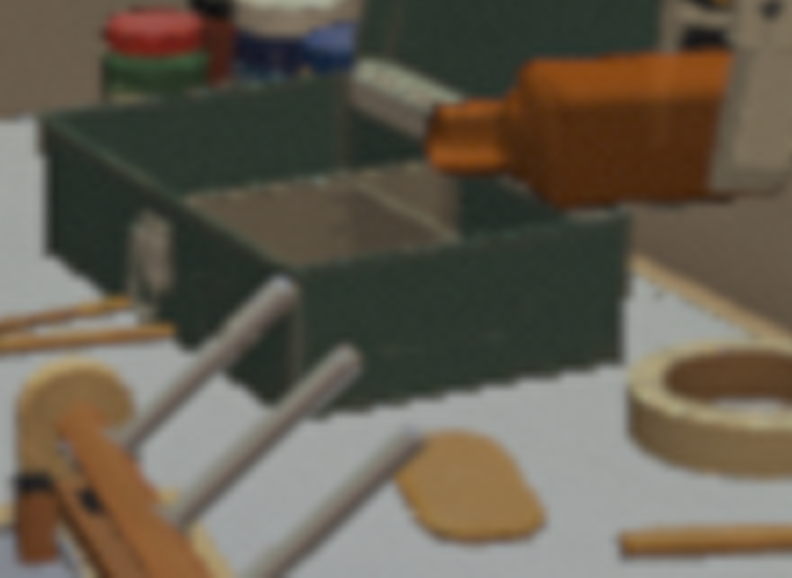

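Call:
{"fn": "play_rows", "kwargs": {"commands": [[[170,0,0.4,0.4,0],[170,0.2,1.0,0.3,0],[170,0.2,1.5,0,0],[170,0.2,1.8,0,0],[170,0.1,1.5,0,0],[170,0,1.0,0,0],[170,0,0.4,0,0],[170,0,0,0,0]]]}}

```text
time: 23.18
ee_pos: [698.6, -181.9, 85.7]
ee_rot: [-0.084, -2.076, 2.047]
ft_force: [0.1, -0.2, -0.1]
opening: 45.0
```

```bash
python3 - <<'E'
from h import *
B,ax=bot()
c=cam('side');save(c,'s16');crop('s16',260,110,380,210,6.6,'c16')
q=lambda p:((proj(c,p)-[260,110])*6.6).round()
print('pred mouth',q(B-S*ax),'sh',q(B-70*ax),'tip',q(H+93*(np.cos(.7416)*xr+np.sin(.7416)*np.array([0,0,1]))))
E
```

```text
t 23.18 p [ 698.6 -181.9   85.7] zang -101.4 yax [-0.116  0.025 -0.993] F [ 0.1 -0.2 -0.1] op 45.0 q [ 0.21  0.78 -0.04  1.31  0.03  1.17 -1.61]
grasp rel hinge x 178.7 y -7.1 z 54.4 r 186.8 th 2.85
mouth rel hinge 76.04150345575067 -7.080879245040628 51.994864675067646 tip centre 64.89021028967339 59.441236600208484
pred mouth [317. 535.] sh [403. 526.] tip [292. 502.]
```

View pics/c16.png

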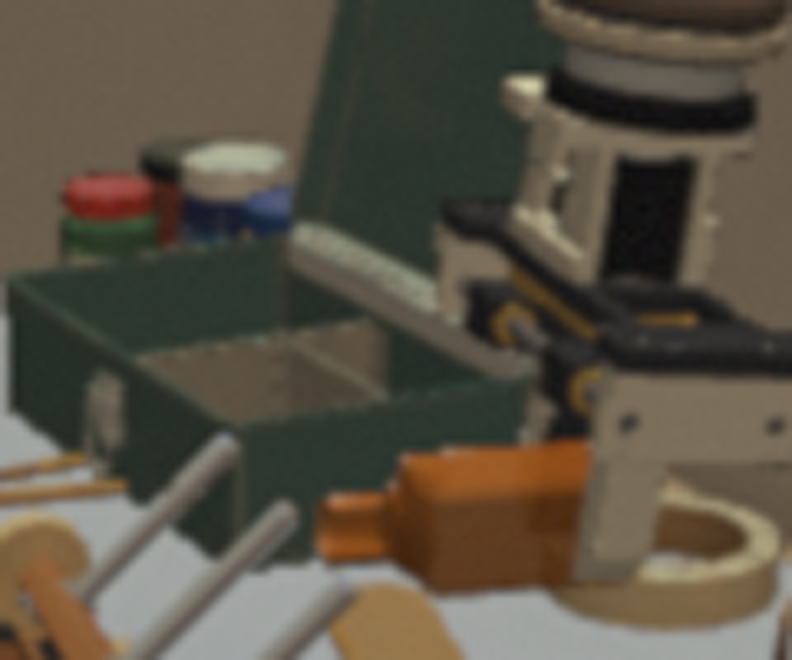

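Call:
{"fn": "play_rows", "kwargs": {"commands": [[[170,0,-0.1,-0.4,0],[170,0,-0.05,-0.35,0],[170,0,0,0,0]]]}}

```text
time: 23.48
ee_pos: [702.0, -174.5, 89.7]
ee_rot: [-0.087, -2.077, 2.049]
ft_force: [-0.1, -0.1, -0.1]
opening: 45.3
```

```bash
cat > v.py <<'E'
from h import *
import sys
n=sys.argv[1];x0,y0,x1,y1=260,130,360,205
B,ax=bot()
c=cam('side');save(c,'s'+n);crop('s'+n,x0,y0,x1,y1,7.9,'c'+n)
q=lambda p:((proj(c,p)-[x0,y0])*7.9).round()
print('pred mouth',q(B-S*ax),'sh',q(B-70*ax),'tip',q(H+93*(np.cos(.7416)*xr+np.sin(.7416)*np.array([0,0,1]))))
E
python3 v.py 17
```

```text
t 23.48 p [ 702.  -174.5   89.7] zang -101.4 yax [-0.113  0.025 -0.993] F [-0.1 -0.1 -0.1] op 45.3 q [ 0.2   0.78 -0.04  1.3   0.03  1.17 -1.62]
grasp rel hinge x 180.6 y 0.7 z 58.3 r 189.7 th 2.83
mouth rel hinge 77.87751965917205 0.8172082881027779 55.94564132141596 tip centre 64.89021028967339 59.441236600208484
pred mouth [378. 461.] sh [480. 450.] tip [349. 443.]
```

View pics/c17.png

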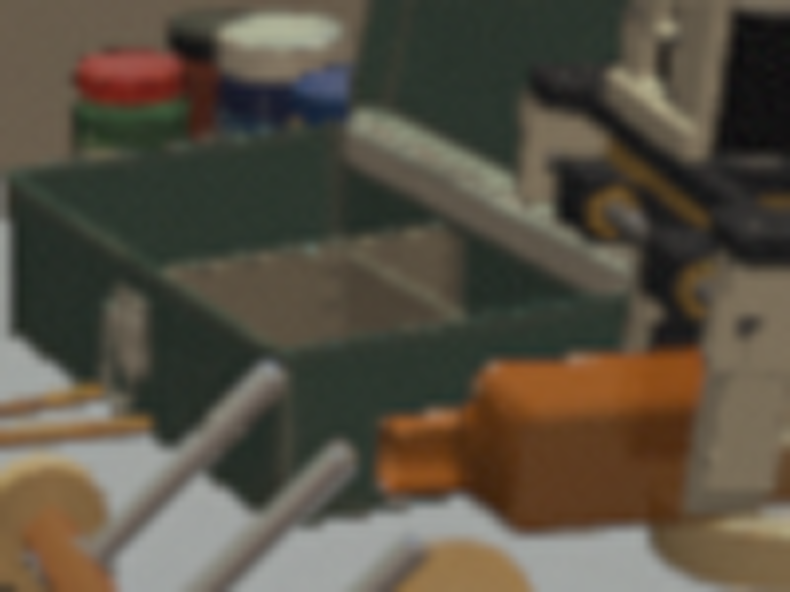

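Call:
{"fn": "play_rows", "kwargs": {"commands": [[[170,0.3,0.2,0,0],[170,0.5,0.1,0,0],[170,0.5,0.06,0,0],[170,0.3,0.03,0,0],[170,0,0,0,0]]], "grip_force": 4}}

```text
time: 23.95
ee_pos: [685.2, -171.0, 89.1]
ee_rot: [-0.089, -2.078, 2.052]
ft_force: [-0.0, -0.4, -0.2]
opening: 45.2
```

```bash
python3 v.py 18
```

```text
t 23.95 p [ 685.2 -171.    89.1] zang -101.4 yax [-0.11   0.024 -0.994] F [-0.  -0.4 -0.2] op 45.2 q [ 0.2   0.75 -0.05  1.36  0.03  1.14 -1.62]
grasp rel hinge x 163.4 y 0.9 z 57.8 r 173.3 th 2.80
mouth rel hinge 60.69163612162988 0.8546640968997898 55.36909631980242 tip centre 64.89021028967339 59.441236600208484
pred mouth [323. 468.] sh [426. 458.] tip [349. 443.]
```

View pics/c18.png

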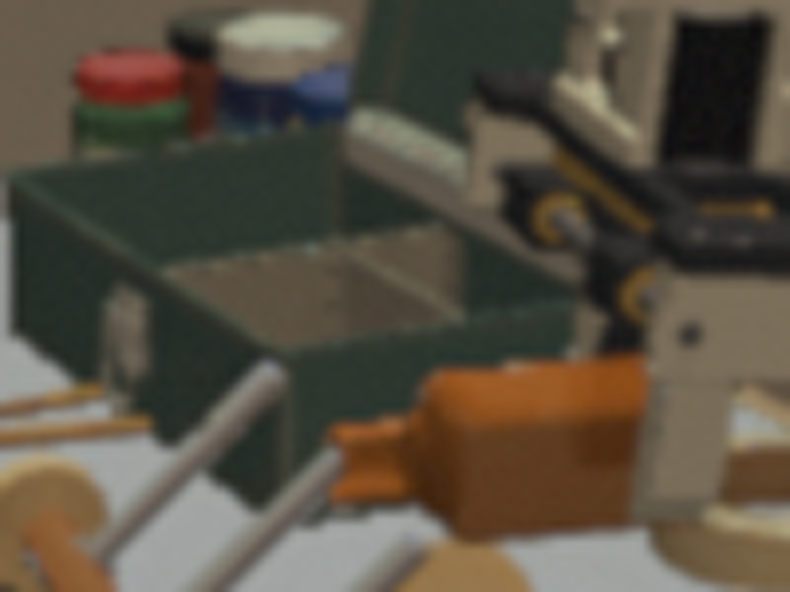

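Call:
{"fn": "play_rows", "kwargs": {"commands": [[[170,0.08,-0.4,0,0],[170,0.1,-0.55,0,0],[170,0.14,-0.55,0,0],[170,0,0,0,0]]], "grip_force": 3}}

```text
time: 24.33
ee_pos: [684.1, -171.1, 106.1]
ee_rot: [-0.09, -2.078, 2.052]
ft_force: [0.7, 0.2, -0.2]
opening: 45.3
```

```bash
python3 v.py 19
```

```text
t 24.33 p [ 684.1 -171.1  106.1] zang -101.4 yax [-0.11   0.024 -0.994] F [ 0.7  0.2 -0.2] op 45.3 q [ 0.2   0.73 -0.04  1.35  0.03  1.17 -1.62]
grasp rel hinge x 162.2 y 0.5 z 74.7 r 178.6 th 2.71
mouth rel hinge 59.54936223266516 0.5553218475841791 72.35020617437195 tip centre 64.89021028967339 59.441236600208484
pred mouth [320. 416.] sh [423. 406.] tip [349. 443.]
```

View pics/c19.png

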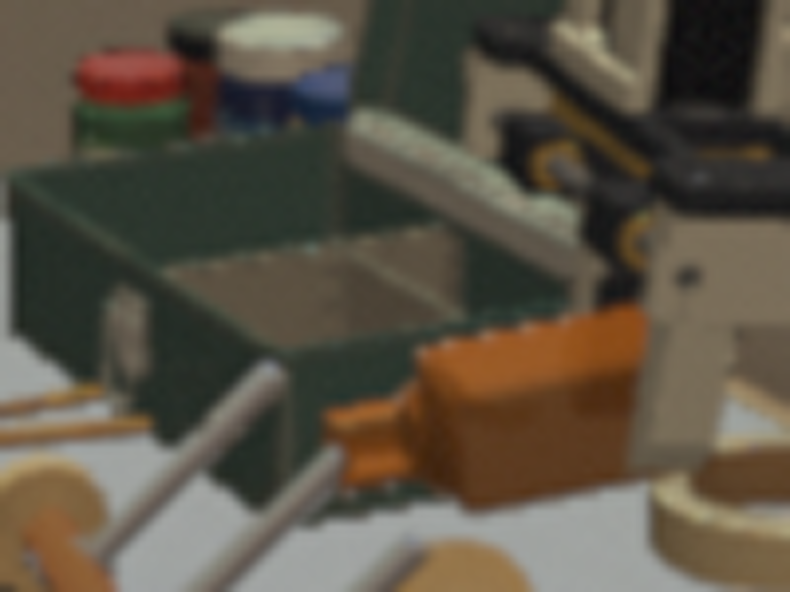

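Call:
{"fn": "play_rows", "kwargs": {"commands": [[[170,0.18,-0.55,0,0],[170,0.22,-0.55,0,0],[170,0.26,-0.52,0,0],[170,0.3,-0.5,0,0],[170,0,0,0,0]]]}}

```text
time: 24.8
ee_pos: [676.4, -169.6, 130.0]
ee_rot: [-0.09, -2.078, 2.052]
ft_force: [0.8, -0.4, -0.2]
opening: 44.9
```

```bash
python3 v.py 20
```

```text
t 24.8 p [ 676.4 -169.6  130. ] zang -101.4 yax [-0.11   0.024 -0.994] F [ 0.8 -0.4 -0.2] op 44.9 q [ 0.2   0.7  -0.05  1.36  0.03  1.2  -1.62]
grasp rel hinge x 154.5 y 0.5 z 98.7 r 183.3 th 2.57
mouth rel hinge 51.78106481114898 0.5369649896895953 96.31544067559582 tip centre 64.89021028967339 59.441236600208484
pred mouth [295. 343.] sh [399. 333.] tip [349. 443.]
```

View pics/c20.png

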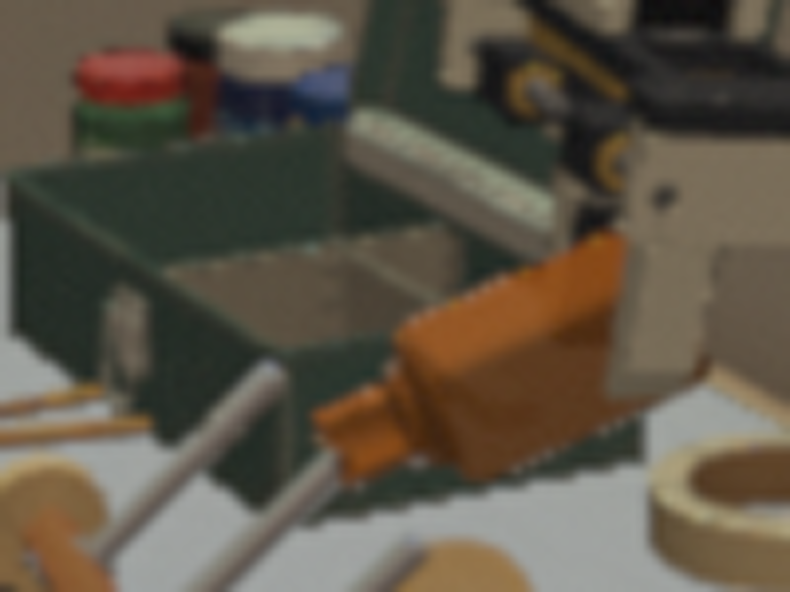

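Call:
{"fn": "play_rows", "kwargs": {"commands": [[[170,0.31,-0.55,0,0],[170,0.34,-0.55,0,0],[170,0.38,-0.52,0,0],[170,0.4,-0.5,0,0],[170,0,0,0,0]]]}}

```text
time: 25.27
ee_pos: [663.2, -167.0, 154.1]
ee_rot: [-0.089, -2.078, 2.051]
ft_force: [0.4, 0.2, -0.5]
opening: 44.6
```

```bash
python3 v.py 21
```

```text
t 25.27 p [ 663.2 -167.   154.1] zang -101.4 yax [-0.111  0.024 -0.994] F [ 0.4  0.2 -0.5] op 44.6 q [ 0.2   0.66 -0.05  1.37  0.02  1.22 -1.62]
grasp rel hinge x 141.0 y 0.4 z 122.8 r 187.0 th 2.43
mouth rel hinge 38.34948751941111 0.4764857746121385 120.41384875919803 tip centre 64.89021028967339 59.441236600208484
pred mouth [251. 269.] sh [357. 260.] tip [349. 443.]
```

View pics/c21.png

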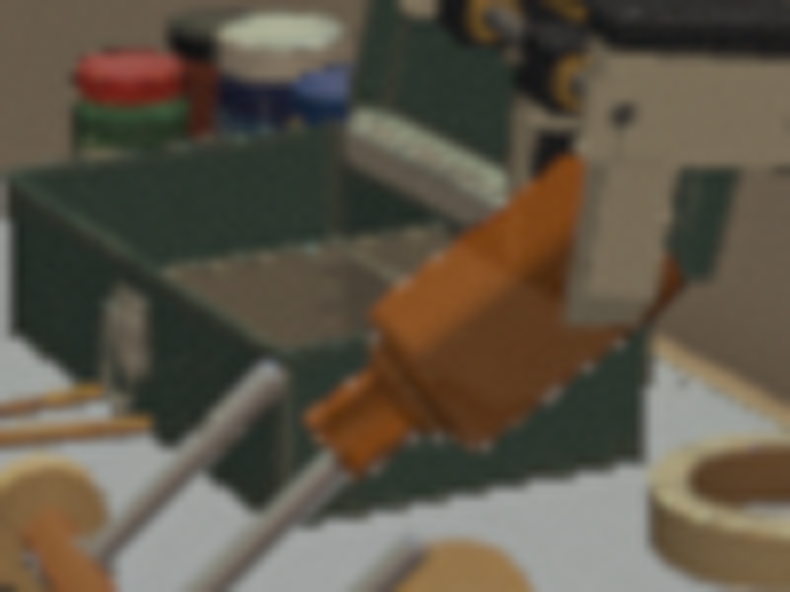

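Call:
{"fn": "play_rows", "kwargs": {"commands": [[[170,0.35,0.15,0,0],[170,0.4,0.38,0,0],[170,0.41,0.43,0,0],[170,0.41,0.43,0,0],[170,0,0,0,0]]]}}

```text
time: 25.73
ee_pos: [644.6, -163.2, 139.7]
ee_rot: [-0.088, -2.078, 2.051]
ft_force: [-0.1, -0.4, -1.6]
opening: 45.1
```

```bash
python3 v.py 22
```

```text
t 25.73 p [ 644.6 -163.2  139.7] zang -101.4 yax [-0.112  0.024 -0.993] F [-0.1 -0.4 -1.6] op 45.1 q [ 0.2   0.64 -0.05  1.44  0.03  1.17 -1.62]
grasp rel hinge x 122.0 y 0.5 z 108.4 r 163.2 th 2.42
mouth rel hinge 19.288330153200636 0.5169392778169654 106.00440168447437 tip centre 64.89021028967339 59.441236600208484
pred mouth [188. 322.] sh [294. 312.] tip [349. 443.]
```

View pics/c22.png

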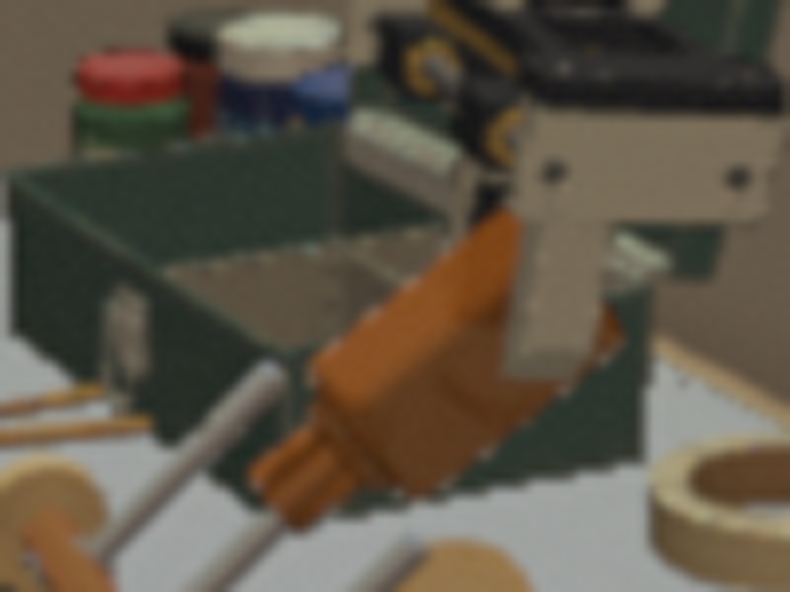

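Call:
{"fn": "play_rows", "kwargs": {"commands": [[[170,0.41,0.42,0,0],[170,0.41,0.43,0,0],[170,0.41,0.43,0,0],[170,0.41,0.43,0,0],[170,0.41,0.43,0,0],[170,0,0,0,0]]]}}

```text
time: 26.28
ee_pos: [620.1, -158.2, 118.6]
ee_rot: [-0.088, -2.077, 2.051]
ft_force: [-0.9, -0.1, -1.6]
opening: 44.8
```

```bash
python3 v.py 23
```

```text
t 26.28 p [ 620.1 -158.2  118.6] zang -101.4 yax [-0.112  0.024 -0.993] F [-0.9 -0.1 -1.6] op 44.8 q [ 0.2   0.62 -0.06  1.54  0.03  1.1  -1.63]
grasp rel hinge x 97.0 y 0.5 z 87.3 r 130.5 th 2.41
mouth rel hinge -5.663350601986362 0.5536846748609292 84.87865819008033 tip centre 64.89021028967339 59.441236600208484
pred mouth [107. 397.] sh [213. 387.] tip [349. 443.]
```

View pics/c23.png

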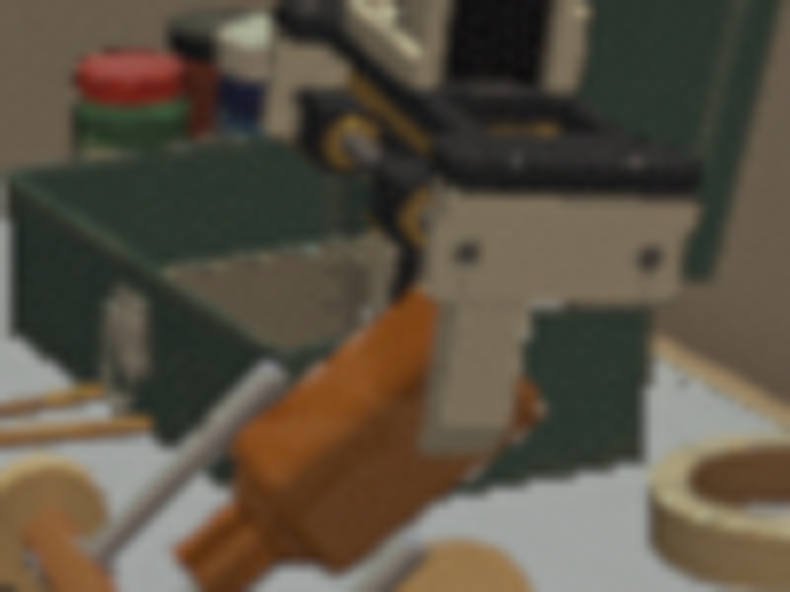

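Call:
{"fn": "play_rows", "kwargs": {"commands": [[[170,0.4,0.42,0,0],[170,0.3,0.32,0,0],[170,0.2,0.22,0,0],[170,0,0,0,0]]]}}

```text
time: 26.67
ee_pos: [610.4, -156.2, 110.0]
ee_rot: [-0.09, -2.078, 2.051]
ft_force: [-0.1, 0.4, -1.2]
opening: 45.2
```

```bash
sed -i 's/x0,y0,x1,y1=.*/x0,y0,x1,y1=240,140,340,215/' v.py; python3 v.py 24
```

```text
t 26.67 p [ 610.4 -156.2  110. ] zang -101.4 yax [-0.11   0.024 -0.994] F [-0.1  0.4 -1.2] op 45.2 q [ 0.21  0.62 -0.06  1.57  0.03  1.06 -1.63]
grasp rel hinge x 87.0 y 0.6 z 78.7 r 117.3 th 2.41
mouth rel hinge -15.646287829017265 0.6078910861394881 76.28993657376884 tip centre 64.89021028967339 59.441236600208484
pred mouth [233. 348.] sh [339. 338.] tip [507. 364.]
```

View pics/c24.png

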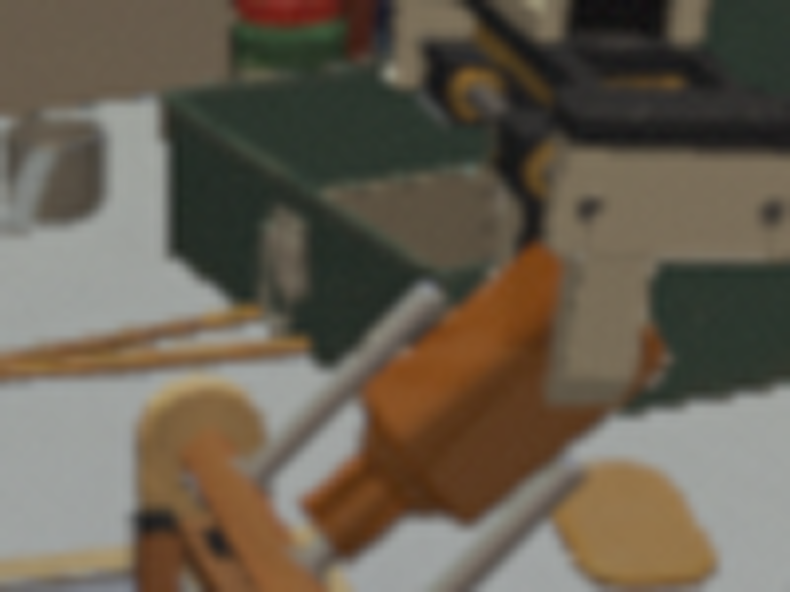

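Call:
{"fn": "play_rows", "kwargs": {"commands": [[[170,0.2,0.21,0,0],[170,0.2,0.21,0,0],[170,0.2,0.21,0,0],[170,0,0,0,0]]]}}

```text
time: 27.05
ee_pos: [604.0, -154.9, 104.4]
ee_rot: [-0.091, -2.079, 2.052]
ft_force: [-1.2, 0.1, -1.9]
opening: 45.3
```

```bash
python3 v.py 25
```

```text
t 27.05 p [ 604.  -154.9  104.4] zang -101.4 yax [-0.109  0.024 -0.994] F [-1.2  0.1 -1.9] op 45.3 q [ 0.21  0.61 -0.06  1.6   0.03  1.04 -1.63]
grasp rel hinge x 80.5 y 0.6 z 73.0 r 108.7 th 2.40
mouth rel hinge -22.156083537115773 0.6227648853275766 70.66455630458145 tip centre 64.89021028967339 59.441236600208484
pred mouth [212. 368.] sh [318. 358.] tip [507. 364.]
```

View pics/c25.png

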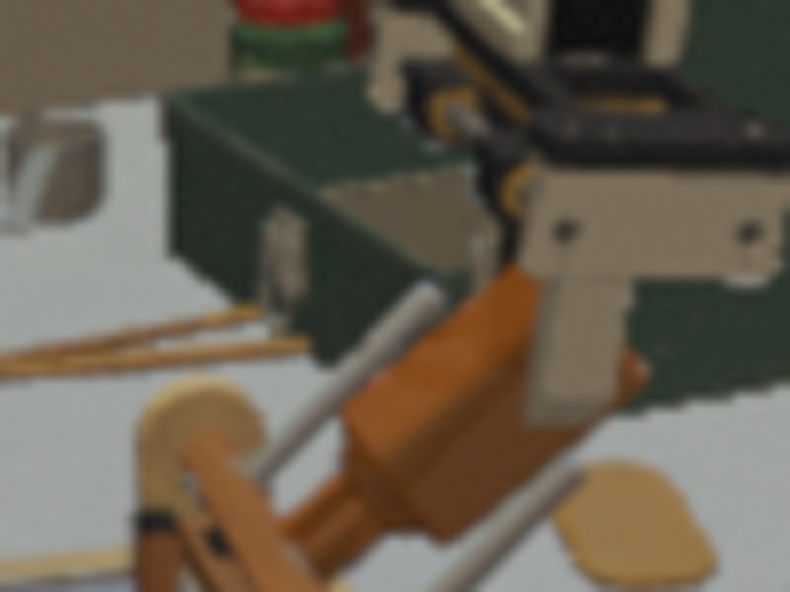

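Call:
{"fn": "play_rows", "kwargs": {"commands": [[[170,0.15,0.16,0,0],[170,0.15,0.16,0,0],[170,0.15,0.16,0,0],[170,0,0,0,0]]]}}

```text
time: 27.43
ee_pos: [602.0, -154.4, 101.8]
ee_rot: [-0.098, -2.081, 2.056]
ft_force: [-0.2, -0.1, -0.2]
opening: 45.1
```

```bash
python3 v.py 26
```

```text
t 27.43 p [ 602.  -154.4  101.8] zang -101.4 yax [-0.102  0.022 -0.994] F [-0.2 -0.1 -0.2] op 45.1 q [ 0.21  0.61 -0.06  1.61  0.03  1.03 -1.63]
grasp rel hinge x 78.3 y 0.7 z 70.5 r 105.4 th 2.41
mouth rel hinge -24.338446601204883 0.7098560024287591 68.12467309708722 tip centre 64.89021028967339 59.441236600208484
pred mouth [205. 377.] sh [311. 366.] tip [507. 364.]
```

View pics/c26.png

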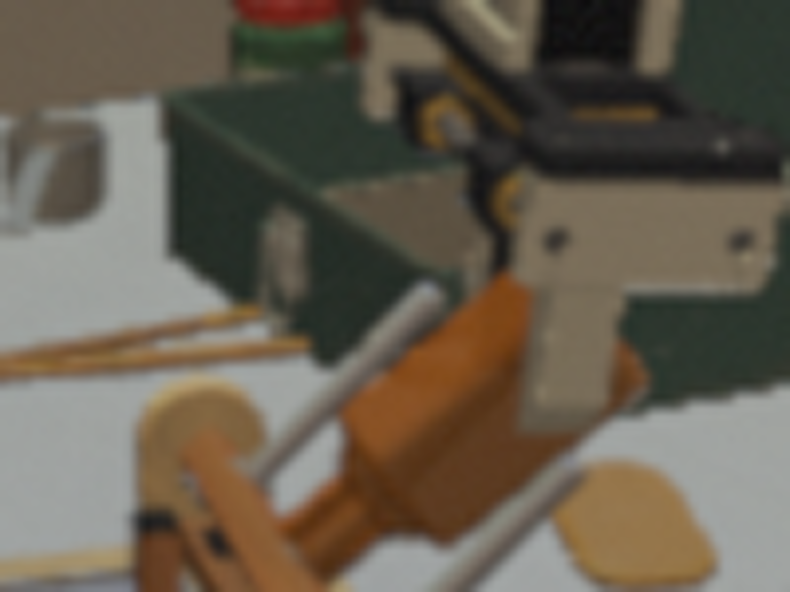

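Call:
{"fn": "play_rows", "kwargs": {"commands": [[[120,0,0,0,0],[100,0,0,0,0],[80,0,0,0,0],[70,0,0,0,0],[70,0,0,0,0],[70,0,-0.5,0,0],[70,0,-1.5,0,0],[70,0,-2.5,0,0],[70,0,-3,0,0],[70,0,-3,0,0],[70,0,-2,0,0],[70,0,-1,0,0]]]}}

```text
time: 28.48
ee_pos: [611.7, -156.6, 238.3]
ee_rot: [-0.082, -2.076, 2.048]
ft_force: [0.1, 0.3, 0.3]
opening: 66.5
```

```bash
python3 v.py 27; python3 - <<'E'
from h import *
c=cam('wrist');save(c,'w27')
E
```

```text
t 28.48 p [ 611.7 -156.6  238.3] zang -101.4 yax [-0.117  0.025 -0.993] F [0.1 0.3 0.3] op 66.5 q [ 0.2   0.52 -0.05  1.42  0.02  1.33 -1.62]
grasp rel hinge x 88.6 y 0.4 z 207.0 r 225.1 th 1.98
mouth rel hinge -14.11624321545313 0.4054841955063947 204.5700242263234 tip centre 64.89021028967339 59.441236600208484
pred mouth [229. -77.] sh [340. -85.] tip [507. 364.]
```

View pics/c27.png

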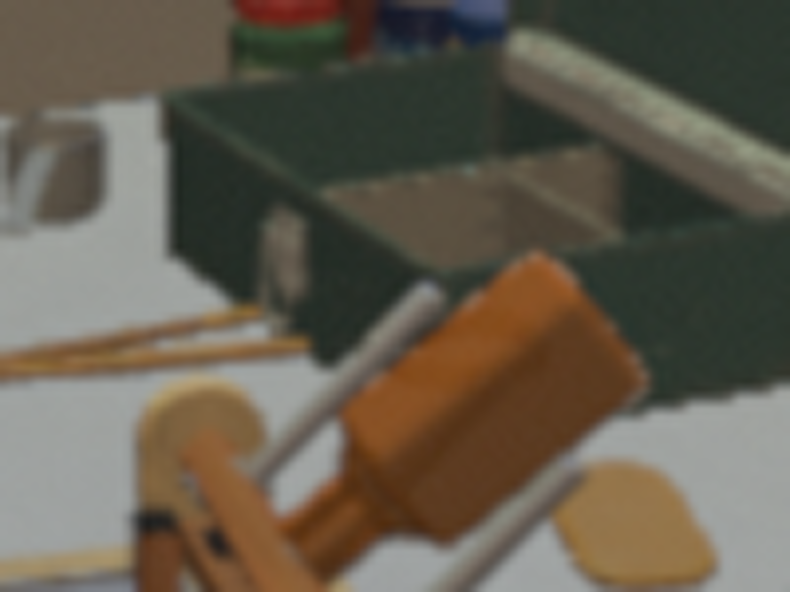

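View pics/w27.png

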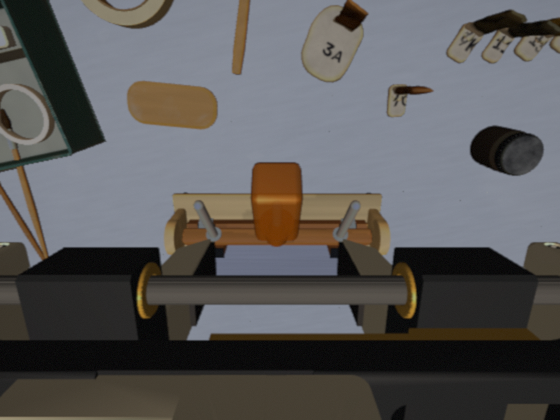

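Call:
{"fn": "play_rows", "kwargs": {"commands": [[[70,1,-1.5,0,0],[70,2,-1.5,0,0],[70,2.5,-1.5,0,0],[70,2.5,0,0,0],[70,2.5,0,0,0],[70,2,0,0,0],[70,1,0,0,0],[70,0,0,0,0]]]}}

```text
time: 29.25
ee_pos: [477.5, -129.6, 294.7]
ee_rot: [-0.072, -2.072, 2.043]
ft_force: [-0.0, 0.8, 0.2]
opening: 67.2
```

```bash
python3 - <<'E'
from h import *
rel();c=cam('wrist');save(c,'w28');c2=cam('side');save(c2,'s28');crop('s28',240,140,340,215,7.9,'c28');t=cam('top');save(t,'t28')
d=np.cos(.7416)*xr+np.sin(.7416)*np.array([0,0,1]);n=-np.sin(.7416)*xr+np.cos(.7416)*np.array([0,0,1])
q=lambda p:((proj(c2,p)-[240,140])*7.9).round()
for L,off in((9.5,-4),(14.5,-4)):
  A=H+off*n
  for a,b,k in((22.5,22.5,116),(22.5,-22.5,116),(-22.5,-22.5,116),(-22.5,-22.5,32),(22.5,-22.5,32)):
    print(L,(a,b,k),q(A+(L+k)*d+a*n+b*yr))
crop('w28',150,100,410,300,3,'c28w')
E
```

```text
t 29.25 p [ 477.5 -129.6  294.7] zang -101.4 yax [-0.125  0.027 -0.992] F [-0.   0.8  0.2] op 67.2 q [ 0.22  0.26 -0.07  1.67  0.01  1.34 -1.62]
grasp rel hinge x -48.1 y 0.4 z 263.4 r 267.7 th 1.39
9.5 (22.5, 22.5, 116) [523. 226.]
9.5 (22.5, -22.5, 116) [567. 273.]
9.5 (-22.5, -22.5, 116) [663. 369.]
9.5 (-22.5, -22.5, 32) [463. 566.]
9.5 (22.5, -22.5, 32) [364. 474.]
14.5 (22.5, 22.5, 116) [535. 214.]
14.5 (22.5, -22.5, 116) [579. 261.]
14.5 (-22.5, -22.5, 116) [675. 357.]
14.5 (-22.5, -22.5, 32) [475. 554.]
14.5 (22.5, -22.5, 32) [376. 462.]
```

View pics/w28.png

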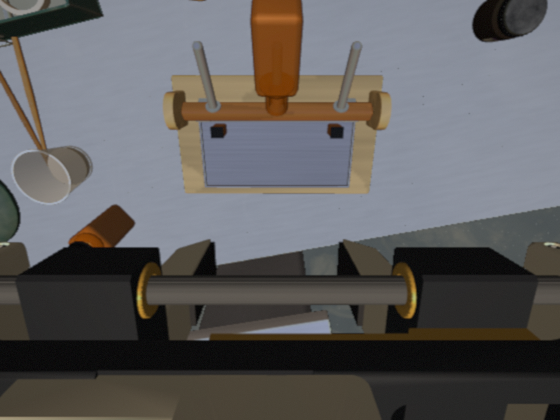

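View pics/c28.png

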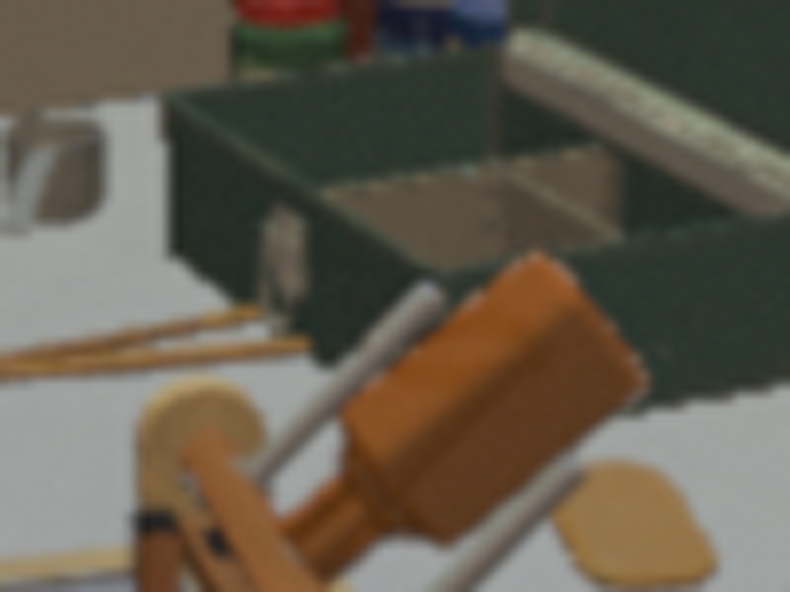

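View pics/t28.png

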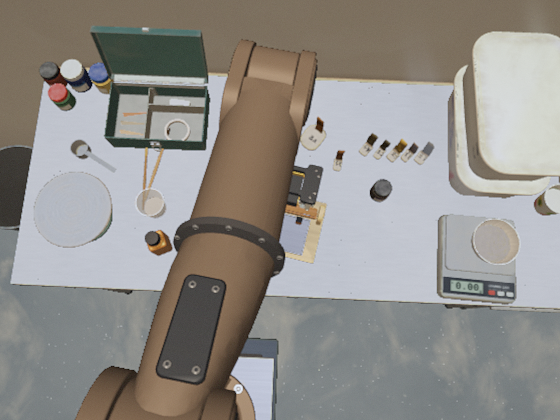

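```bash
python3 - <<'E'
from h import *
crop('w28',225,60,335,130,7,'c28w')
E
```

```text
(no output)
```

View pics/c28w.png

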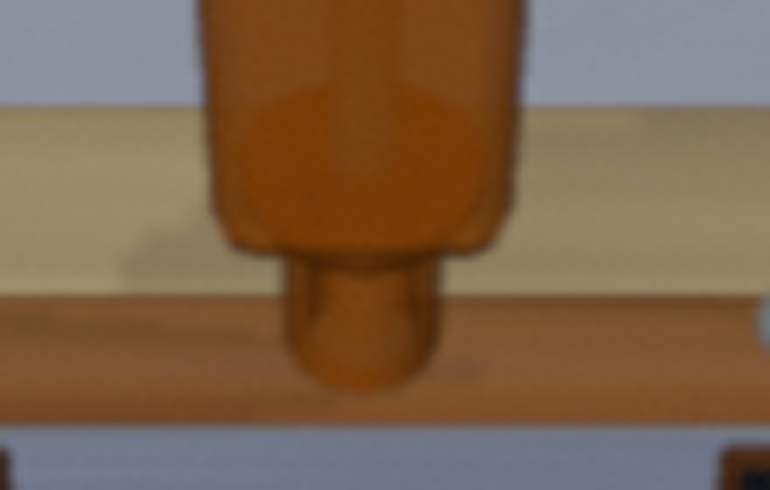

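The mouth is on the rail, the peg is visible inside the bottle, and nothing has moved since I let go. I'm handing in.

```bash
python3 - <<'E'
from h import *
st();print(robot.hand_in())
E
```

```text
t 29.4 p [ 479.9 -130.   294.3] zang -101.4 yax [-0.125  0.027 -0.992] F [ 0.4 -0.6 -0.5] op 66.5 q [ 0.22  0.26 -0.07  1.67  0.01  1.34 -1.62]
the job is handed in; nothing more can be done
None
```

The job is done and handed in at 29.4 s of the 72 s allowed.

**What I did:**
1. I laid the rib flat on the bench at about (697, -48) mm.
2. I swung the pegs over by gripping the middle one. They stayed on their stop after I let go.
3. I lifted the empty bottle near its base and caught its mouth on the tip of the middle peg. I let it swing in a light grip to match the peg's slope, then slid it down until the mouth met the rail and released it.

**Last checks:**
- **Bottle:** Two side pictures about 0.8 s apart show no movement after release. The wrist view shows the mouth on the rail with the peg inside.
- **Robot:** It was clear of everything when I handed in. None of the force readings I took after a move exceeded about 6 N.
- **Other items:** The capped bottle, jar, cup and tile looked undisturbed. I judged this by eye in the last pictures and did not measure it.

**Disagreements:**
- The side view put the bottle and peg tip 3–4 mm off my computed positions relative to each other, so I corrected by picture before threading the bottle on.
- In the last side view the bottle's visible corners came out a few millimetres from where I calculated a seated bottle would be. They were off towards the rail, so it does not look like a gap.
- The tool's tilt drifted to about 7°, with no effect I could see.

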